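# Sort mould parts into their nests

### The arm

A 6-joint arm with a two-finger parallel gripper is mounted at the origin on a cart in front of the work surface, level with it; the furniture and walls round the work are solid. World frame = base frame: x ahead of the robot, y to its left, z up, the work surface at z = 0. Lengths are in m, angles in degrees, forces in N, time in s.
With the tool pointing down it reaches from about 0.35 to 0.875 m from the base axis. Payload 4.2 kg.
Tool frame: the origin (TCP) lies on the centre line of the jaws, within the pads' length; the fingertips stand 11 mm ahead of it and the grasp point (between the pads) lies 8 mm behind it; y points along the fingers, z is the direction in which the jaws open and shut, and the axes are right-handed (so a half turn about y gives the same grasp; the last joint's range is limited). The gripper opens to 87 mm and grips with 3 to 60 N. Pads are 19 mm wide; open, the fingers measure 117 mm over their backs; the gripper's body (75 mm by 190 mm) begins 51 mm behind the grasp point.
Start: joints at [-52.391, 22.042, 0.453, 0, -68.411, -14.817], TCP at [0.242, -0.576, 0.234] pointing down, gripper open.
Joint ranges: [-179.83, 179.83], [-69.29, 118.12], [-61.27, 80.66], [-181.25, 117.63], [-171.15, -9.14], [-177.46, 177.46]. Speed limits (degrees/s): [159.86, 159.86, 180, 180, 180, 180].

### API

Orientations are given as a 3x3 rotation matrix whose columns are the frame's x, y, z axes.
In Python, from station import r, optics gives the robot as it stands. The module is installed in compiled form; this text tells all that it offers.
- The arm moves only by the tool step_arm, never from a script. Its argument "moves" is a list that holds one entry, the list of rows, each a list of 7 numbers: the turn, a rotation vector about the tool's x, y, z in rad, then the shift along the tool's x, y, z in cm, then the opening in per cent of the stroke, from 0 (shut) to 100 (fully open). A call has exactly 5 rows; each row is the pose to reach, as a shift and turn from the pose commanded when the call began, along the tool's axes at that moment; what a row does not reach only later rows make up. A row lasts 1/12 s, in which the tool goes at most 41.7 mm and 7.16 degrees, less where a joint would pass 70% of its speed; a pose out of reach is approached as far as the arm can. A call with a gripper value outside its range is refused whole. The fingers move at their own pace and stop on an object; the grip force is fixed at half the most. Time passes only in rows, so rows that repeat a pose let the fingers close, or fill a call up. It gives the time, the measured TCP pose, the force and the opening at its end, in the units of the state.
- r.sense(): the state, without advancing time (a new reading comes with each control period).
- optics.capture(name): name is "side" or "top"; returns a dict with "image" (384x512x3 uint8, red, green, blue), "fov_y" (degrees; the focal length in pixels is half the picture's height over the tangent of half this angle, whatever the lens; pixels are square), "cx", "cy" (the principal point, pixels), "cam_to_world" (4x4, takes a point from camera to world coordinates). Camera axes: x right, y down, z forward; pixel columns grow to the right and rows downward; lengths in m; the calibration is good to about 2 mm. A picture is of the moment at which its call begins. There is no depth.
- r.finish_job(): hands the job in, once; it reports no verdict.
The state is a dict: "time_s": time; "joints": joint angles; "joint_velocities": joint speeds; "effort": joint torques, N m; "tcp_pos": TCP position; "ee_rot": TCP orientation; "wrist_force": force on the tool from outside, world axes, zero at the start; "moment": the same for the moment, N m; "gripper_width": opening from 0.0 (shut) to 1.0 (fully open).
Only numpy, scipy, OpenCV 4.12 (cv2) and the standard library are available. Lean on these libraries where they do the work, as an engineer would, in place of code of your own. Each camera call takes 0.05 s, during which the arm holds its last target.

### The job

Four finished mould parts have to go off for measuring, each seated flat and upright in the blue nest that was cut for it: the large steel insert, the small steel insert, the large flanged steel bush and the small brass bush. Someone dropped the small insert and the small bush into the nests of their large mates; put all four where they belong, each fully down on the floor of its own pocket.

Things in the scene. Friction and masses are not known exactly. Their poses are not given: they have to be found in the camera images.
- large_insert_center (a point): Centre of the large insert, a loose ground grey steel block 40 (x) x 62 (y) x 22 mm high with bores in its top, 0.34 kg. The point lies half-way up (11 mm over its underside); z up, y along its 62 mm side. It starts lying on the bench; grasp it from above across its 40 mm width, by its upper 13 mm, so that the fingers stay clear of the nest.
- small_insert_center (a point): Centre of the small insert, a loose ground grey steel block 28 (x) x 50 (y) x 28 mm high with bores in its top, 0.26 kg. The point lies half-way up (14 mm over its underside); z up, y along its 50 mm side. It starts lying slightly askew in the pocket of the large insert's nest; grasp it from above across its 28 mm width, by its upper 18 mm.
- large_bush_center (a point): Centre of the large bush, a loose turned grey steel guide bush standing upright on its flange, flange 40 mm in diameter at the foot, body narrowing to about 32 mm at the top, 35 mm high overall, 0.13 kg. The point lies on its axis half-way up (17.5 mm over its underside); z up along the axis. It starts on the bench. Grasp it outside, from above, by its upper 20 mm (fingers meet it about 34 mm apart).
- small_bush_center (a point): Centre of the small bush, a loose plain brass-coloured guide bush 30 mm in diameter and 28 mm high, standing upright, 0.10 kg. The point lies on its axis half-way up (14 mm over its underside); z up along the axis. It starts in the pocket of the large bush's nest. Grasp it outside, from above, by its upper 18 mm.
- large_insert_nest_floor (a point): Nest of the large insert, fixed to the bench: blue plate 78 (x) x 100 (y) mm, rim 12 mm over the bench, with a rectangular pocket 48 (x) x 70 (y) mm, 7 mm deep, its rim bevelled 4 mm outward. The point is the centre of the pocket floor (5 mm over the bench); z up, y along the pocket's long side. A part seated here has its underside at this point's height.
- small_insert_nest_floor (a point): Nest of the small insert, fixed to the bench: blue plate 66 (x) x 88 (y) mm, rim 12 mm over the bench, with a rectangular pocket 36 (x) x 58 (y) mm, 7 mm deep, its rim bevelled 4 mm outward; empty at the start. The point is the centre of the pocket floor (5 mm over the bench); z up, y along the pocket's long side.
- large_bush_nest_floor (a point): Nest of the large bush, fixed to the bench: blue plate 80 x 80 mm, rim 12 mm over the bench, with a round pocket 48 mm in diameter, 7 mm deep, its rim bevelled 4 mm outward. The point is the centre of the pocket floor (5 mm over the bench); z up.
- small_bush_nest_floor (a point): Nest of the small bush, fixed to the bench: blue plate 68 x 68 mm, rim 12 mm over the bench, with a round pocket 38 mm in diameter, 7 mm deep, its rim bevelled 4 mm outward; empty at the start. The point is the centre of the pocket floor (5 mm over the bench); z up.
Mind the look-alikes: they are no part of the job. What is shaped like the part that bears large_bush_nest_floor but red is not meant.

How it is judged:
By the outcome, as a careful person would: the job done as asked, in the order asked, and still so for the second after the job is handed in, with the robot touching nothing.
It also fails if it takes over 102 s, if anything falls off the work surface, if the arm or the gripper's body presses on something with over 40 N, if the wrist force passes 120 N, or if a joint passes its speed limit or range.

## Working session

There is one attempt and no reset: what is moved stays moved. The work goes in short steps, Python scripts to look and compute and a tool call to move; the robot and the scene stay as the last step left them, time stands still between calls to the robot, and variables do not carry over. Pictures are saved under pics/ and viewed, and the job is handed in when it is done.

Besides the shell and the picture viewer there is one more tool, called after "Call:" as name(argument=value, ...), one argument or row to a line, values as JSON. step_arm: Moves the arm, as the interface text tells. Its arguments: {"type":"object","properties":{"moves":{"type":"array"}},"required":["moves"]}

```bash
mkdir -p pics; python3 - <<'E'
from station import r, optics
import cv2,numpy as np
s=r.sense();print({k:np.round(v,3).tolist() for k,v in s.items()})
for n in("top","side"):
    c=optics.capture(n);cv2.imwrite(f"pics/{n}0.png",c["image"][:,:,::-1]);print(n,c["fov_y"],c["cx"],c["cy"],np.round(c["cam_to_world"],3).tolist(),[k for k in c])
E
```

```text
{'time_s': 0.0, 'joints': [-52.39, 22.089, 0.379, -0.03, -68.41, -14.816], 'joint_velocities': [-0.067, 0.071, 0.004, -0.056, 0.026, 0.007], 'effort': [0.0, -39.066, 18.741, 4.22, 0.011, -0.0], 'tcp_pos': [0.242, -0.576, 0.232], 'ee_rot': [[0.922, -0.001, -0.387], [0.387, 0.002, 0.922], [-0.0, -1.0, 0.002]], 'wrist_force': [0.871, -0.742, -0.398], 'moment': [-0.009, 0.015, -0.0], 'gripper_width': 0.997}
top 57.642898592091996 258.8101514869703 191.40155762847232 [[0.008, -0.993, 0.121, 0.419], [-1.0, -0.005, 0.024, -0.119], [-0.023, -0.121, -0.992, 0.91], [0.0, 0.0, 0.0, 1.0]] ['image', 'fov_y', 'cx', 'cy', 'cam_to_world']
side 55.38950425298521 255.6927045783985 190.2040293081767 [[-0.95, -0.204, 0.238, 0.325], [-0.313, 0.591, -0.743, 0.537], [0.011, -0.78, -0.625, 0.625], [0.0, 0.0, 0.0, 1.0]] ['image', 'fov_y', 'cx', 'cy', 'cam_to_world']
```

View pics/top0.png

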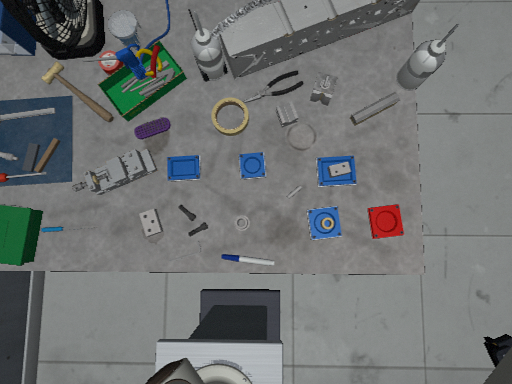

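View pics/side0.png

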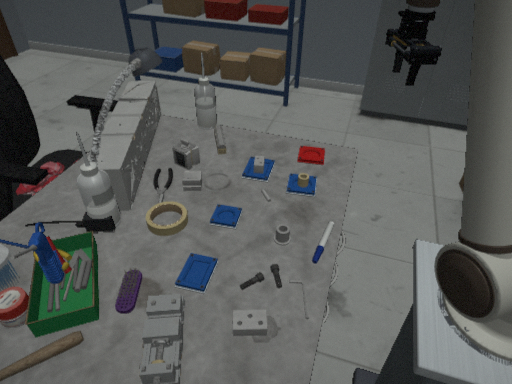

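```bash
cat > h.py <<'E'
from station import r, optics
import cv2,numpy as np
def cap(n): return optics.capture(n)
def f(c): return c["image"].shape[0]/2/np.tan(np.radians(c["fov_y"])/2)
def ray(c,p,z):
    p=np.atleast_2d(p).astype(float);F=f(c);T=c["cam_to_world"]
    d=np.c_[(p[:,0]-c["cx"])/F,(p[:,1]-c["cy"])/F,np.ones(len(p))]@T[:3,:3].T
    o=T[:3,3];return (o+d*((z-o[2])/d[:,2])[:,None])[:,:2]
def proj(c,P):
    P=np.atleast_2d(P);T=c["cam_to_world"];q=(P-T[:3,3])@T[:3,:3];return np.c_[q[:,0]/q[:,2]*f(c)+c["cx"],q[:,1]/q[:,2]*f(c)+c["cy"]]
def crop(c,x0,y0,x1,y1,k,name):
    cv2.imwrite(name,cv2.resize(c["image"][y0:y1,x0:x1,::-1],None,fx=k,fy=k,interpolation=cv2.INTER_CUBIC))
E
python3 - <<'E'
from h import *
c=cap("top");crop(c,70,140,270,260,4,"pics/t1.png");crop(c,230,140,410,260,4,"pics/t2.png")
hsv=cv2.cvtColor(c["image"],cv2.COLOR_RGB2HSV)
m=cv2.inRange(hsv,(100,120,60),(125,255,255))
cs,_=cv2.findContours(m,cv2.RETR_EXTERNAL,cv2.CHAIN_APPROX_NONE)
for q in cs:
    if cv2.contourArea(q)>200:
        rc=cv2.minAreaRect(q); w=ray(c,cv2.boxPoints(rc),0.012); 
        rw=cv2.minAreaRect((ray(c,q[:,0],0.012)*1000).astype(np.float32));print(np.round(rc[0],1),np.round(rw[0],1),np.round(rw[1],1),round(rw[2],1))
E
```

```text
[324.5 222.6] [ 449.3 -266.5] [74.3 74.9] 7.6
[336.5 170.3] [ 585.1 -299.6] [73.6 95.3] 3.6
[182.8 167.3] [591.1 102.2] [62.1 84. ] 4.1
[251.7 164.8] [598.7 -78.8] [63.9 62.3] 5.5
[134.2  62. ] [884.3 246. ] [105.9  68.5] 33.7
```

```bash
python3 - <<'E'
from h import *
c=cap("side");crop(c,140,140,340,290,4,"pics/s1.png")
np.save('x.npy',0)
E
```

```text
(no output)
```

View pics/t1.png

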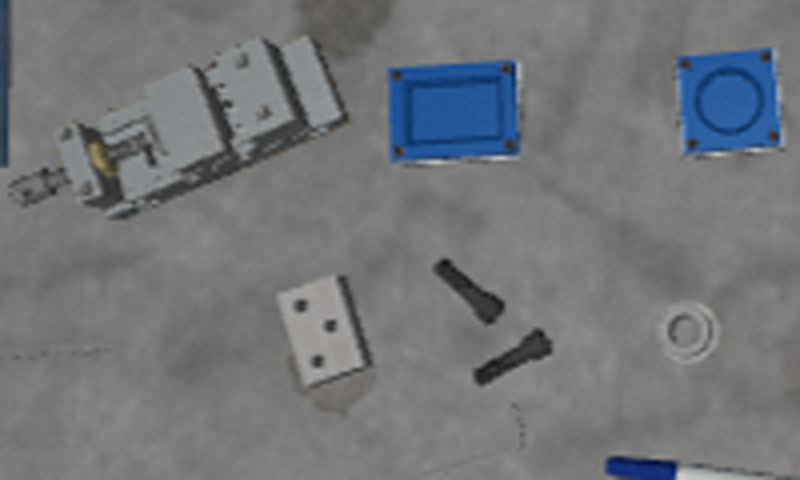

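View pics/t2.png

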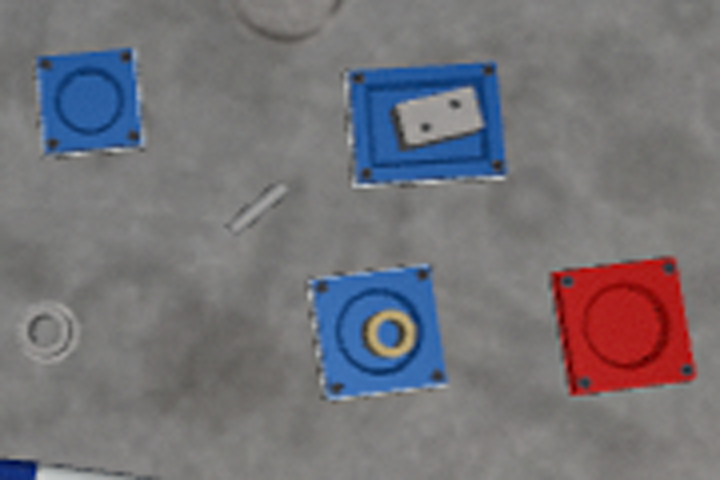

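View pics/s1.png

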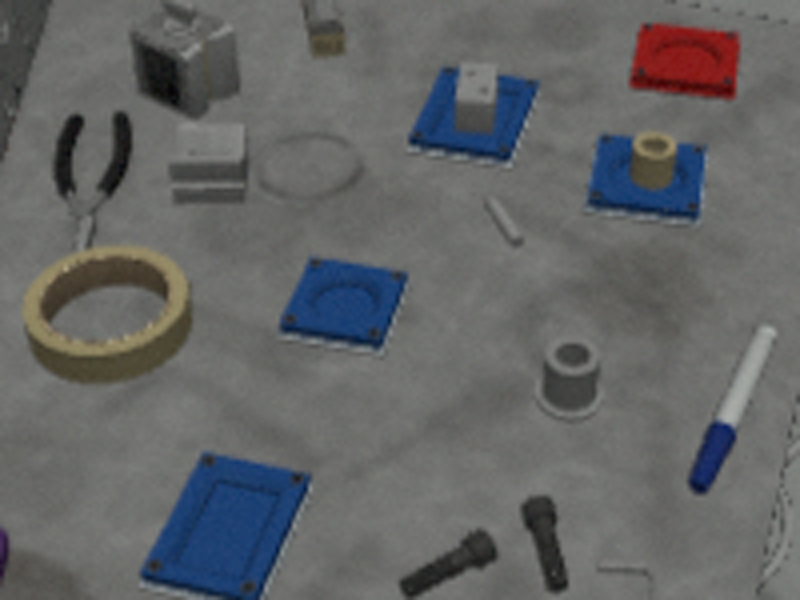

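```bash
python3 - <<'E'
from h import *
def blob(c,m,seed,z,tag):
    n,l=cv2.connectedComponents(m,connectivity=4); L=l[seed[1],seed[0]]
    if L==0: 
        sub=l[seed[1]-4:seed[1]+5,seed[0]-4:seed[0]+5]; v=sub[sub>0]; L=np.bincount(v).argmax() if len(v) else -1
    q=(l==L).astype(np.uint8)
    ct=max(cv2.findContours(q,cv2.RETR_EXTERNAL,cv2.CHAIN_APPROX_NONE)[0],key=cv2.contourArea)
    w=(ray(c,ct[:,0],z)*1000).astype(np.float32); rw=cv2.minAreaRect(w);cc,R=cv2.minEnclosingCircle(w)
    bp=cv2.boxPoints(rw);e=[bp[1]-bp[0],bp[2]-bp[1]];e=max(e,key=np.linalg.norm);
    print(tag,q.sum(),"rect",np.round(rw[0],1),np.round(rw[1],1),"longdir",round(np.degrees(np.arctan2(e[1],e[0]))%180,1),"circ",np.round(cc,1),round(R,1))
t=cap("top");s=cap("side")
for c,n in((t,"top"),(s,"side")):
    hsv=cv2.cvtColor(c["image"],cv2.COLOR_RGB2HSV);V=hsv[...,2];g=c["image"]
    blue=cv2.inRange(hsv,(100,110,40),(125,255,255))
    for tag,P in (("LI nest",(.585,-.299)),("SI nest",(.591,.102)),("LB nest",(.449,-.266)),("SB nest",(.599,-.079))):
        p=proj(c,[P[0]-(.026 if 'B' in tag else .0)-(.0 if 'B' in tag else .028),P[1],.012])[0].round().astype(int);blob(c,blue,p,.012,n+" "+tag)
    for tag,px,z in (("LI",dict(top=(150,222),side=(250,318)),.022),("SI",dict(top=(338,169),side=(259,161)),.033),("LB",dict(top=(242,223),side=(282,230)),.035),("SB",dict(top=(325,223),side=(303,177)),.033)):
        x,y=px[n]; a=V[y-16:y+17,x-16:x+17]; print(tag); print(a[::2,::2] if 0 else '',end='')
        if tag=="SB": m=cv2.inRange(hsv,(12,60,60),(30,255,255))
        else:
            for th in (130,145,160,175):
                m=((V>th)&(hsv[...,1]<60)).astype(np.uint8); 
                try: blob(c,m,(x,y),z,f"{n} {tag} {th}")
                except Exception as e: print(th,'none')
            continue
        blob(c,m,(x,y),z,n+" "+tag)
E
```

```text
top LI nest 760 rect [ 585.2 -299.6] [74.6 95.4] longdir 93.6 circ [ 584.4 -299.9] 58.0
top SI nest 726 rect [591.6 102.2] [62.5 84.1] longdir 93.7 circ [592.1 102. ] 50.7
top LB nest 702 rect [ 449.5 -266.4] [74.7 75.3] longdir 97.6 circ [ 447.2 -266.1] 49.0
top SB nest 559 rect [598.8 -78.6] [64.8 63.5] longdir 5.1 circ [599.5 -78.2] 43.2
LI
top LI 130 342 rect [447.4 181.2] [61.3 39.8] longdir 20.0 circ [448.3 180.6] 35.3
top LI 145 306 rect [446.9 180.9] [60.1 37.9] longdir 19.8 circ [447.  180.5] 34.2
top LI 160 4 rect [452. 182.] [3.7 3.6] longdir 46.8 circ [452.  181.9] 2.6
175 none
SI
top SI 130 192 rect [ 585.6 -303.2] [26.7 49.3] longdir 104.4 circ [ 585.6 -303.1] 27.2
top SI 145 176 rect [ 586.1 -303.8] [26.1 47.9] longdir 104.4 circ [ 584.9 -304. ] 25.8
top SI 160 4 rect [ 594.6 -288.1] [0.  7.6] longdir 90.2 circ [ 594.6 -288.1] 3.8
175 none
LB
top LB 130 159 rect [449.2 -53.4] [44.9 39.9] longdir 36.0 circ [445.2 -51. ] 24.4
top LB 145 8 rect [436.1 -55.1] [ 2.4 15.2] longdir 101.7 circ [437.  -54.9] 7.6
160 none
175 none
SB
top SB 71 rect [ 447.4 -268.2] [24.9 27.5] longdir 90.4 circ [ 447.8 -268.6] 14.7
side LI nest 352 rect [ 584.5 -295.1] [ 74.5 100.9] longdir 94.7 circ [ 582.7 -294.6] 57.7
side SI nest 970 rect [591.2 105. ] [63.5 86.8] longdir 93.8 circ [590.3 105.9] 50.4
side LB nest 353 rect [ 449.1 -262.6] [74.7 81.5] longdir 97.5 circ [ 449.4 -260.6] 52.2
side SB nest 480 rect [598.4 -76. ] [64.7 68.4] longdir 95.0 circ [596.6 -76.1] 44.1
LI
side LI 130 316 rect [447.7 181.2] [59.7 36.2] longdir 21.8 circ [446.  183.1] 31.7
145 none
160 none
175 none
SI
side SI 130 17 rect [ 583.5 -312.3] [14.5 26.1] longdir 107.4 circ [ 580.2 -313.4] 13.6
145 none
160 none
175 none
LB
130 none
145 none
160 none
175 none
SB
side SB 109 rect [ 443.5 -255.8] [24.5 55.4] longdir 103.0 circ [ 447.5 -254.9] 28.3
```

```bash
python3 - <<'E'
from h import *
t=cap("top");s=cap("side")
crop(t,222,203,262,243,14,"pics/lb.png");crop(s,260,200,305,255,10,"pics/lbs.png")
print(ray(t,[(242,222.75)],.035),ray(t,[(242,222.75)],.004))
E
```

```text
[[ 0.4463793  -0.05722844]] [[ 0.44735259 -0.05502662]]
```

View pics/lb.png

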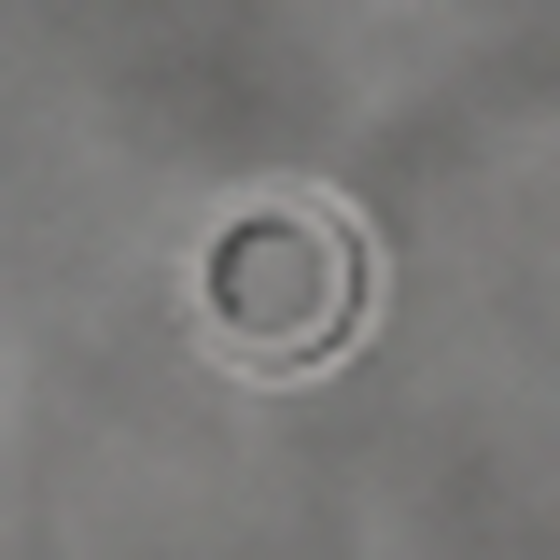

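View pics/lbs.png

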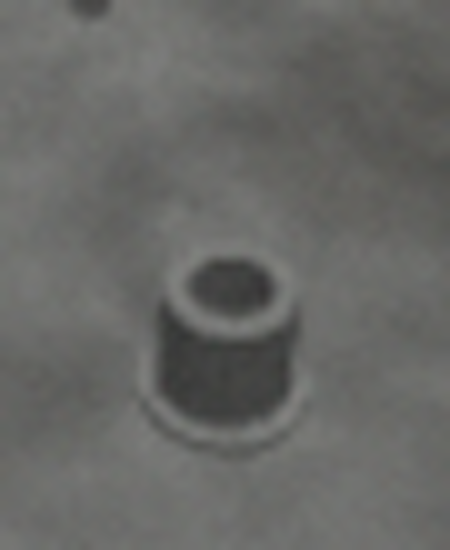

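```bash
python3 - <<'E'
from h import *
t=cap("top");s=cap("side")
print(ray(t,[(240.7,222.5)],.035),ray(t,[(242.2,222.8)],.004),ray(s,[(282.75,228.05)],.035))
S=r.sense();print(S["time_s"],np.round(S["tcp_pos"],4))
E
```

```text
[[ 0.44697851 -0.05396139]] [[ 0.44722736 -0.05554736]] [[ 0.44774661 -0.05375092]]
0.5 [ 0.2421 -0.5761  0.2335]
```

```bash
echo '[0.242,-0.576,0.234,112.79]' > cmd.json
cat > go.py <<'E'
import json,sys,numpy as np
# go.py x y z yaw n  (mm): prints, for n calls, totals per call in tool axes, and stores the commanded pose
x,y,z,yaw=map(float,sys.argv[1:5]);n=int(sys.argv[5]);c=json.load(open('cmd.json'))
s=np.array([c[0]*1e3,c[1]*1e3,c[2]*1e3]);w=c[3];g=np.array([x,y,z])
for i in range(n):
    a=np.radians(w);X=np.array([np.sin(a),-np.cos(a),0]);Y=np.array([0,0,-1.]);Z=np.array([np.cos(a),np.sin(a),0])
    d=(g-s)/(n-i);sh=np.round(np.array([d@X,d@Y,d@Z])/10/.05)*.05;t=round(-np.radians(yaw-w)/(n-i),2)
    print("turn y",t,"shift",np.round(sh,2),"| per row",round(np.linalg.norm(sh)*2,1),"mm",round(abs(t)/5,3),"rad")
    s=s+10*(sh[0]*X+sh[1]*Y+sh[2]*Z);w-=np.degrees(t)
json.dump([*(s/1e3),w],open('cmd.json','w'));print(np.round(s,1),round(w,2))
E
python3 go.py 585.5 -302 120 194.4 3
```

```text
turn y -0.47 shift [14.1  3.8  4. ] | per row 30.3 mm 0.094 rad
turn y -0.48 shift [14.35  3.8  -2.85] | per row 30.2 mm 0.096 rad
turn y -0.47 shift [11.45  3.8  -9.15] | per row 30.3 mm 0.094 rad
[ 585.6 -302.   120. ] 194.15
```

Call:
step_arm(
  moves=[
    [[0,-0.09,0,2.8,0.8,0.8,100],[0,-0.19,0,5.6,1.5,1.6,100],[0,-0.28,0,8.5,2.3,2.4,100],[0,-0.38,0,11.3,3.0,3.2,100],[0,-0.47,0,14.1,3.8,4.0,100]],
  ],
)

```text
time_s: 0.92
tcp_pos: [0.3576, -0.4839, 0.1956]
ee_rot: [[0.643, 0.0, -0.766], [0.766, -0.001, 0.643], [-0.0, -1.0, -0.001]]
wrist_force: [0.7, 0.4, 0.1]
gripper_width: 1.0
```

Call:
step_arm(
  moves=[
    [[0,-0.1,0,2.9,0.8,-0.6,100],[0,-0.19,0,5.7,1.5,-1.1,100],[0,-0.29,0,8.6,2.3,-1.7,100],[0,-0.38,0,11.5,3.0,-2.3,100],[0,-0.48,0,14.35,3.8,-2.85,100]],
  ],
)

```text
time_s: 1.33
tcp_pos: [0.4724, -0.3927, 0.1576]
ee_rot: [[0.216, 0.001, -0.976], [0.976, -0.0, 0.216], [-0.0, -1.0, -0.001]]
wrist_force: [-0.3, -0.9, 0.1]
gripper_width: 0.997
```

Call:
step_arm(
  moves=[
    [[0,-0.09,0,2.3,0.8,-1.8,100],[0,-0.19,0,4.6,1.5,-3.7,100],[0,-0.28,0,6.9,2.3,-5.5,100],[0,-0.38,0,9.2,3.0,-7.3,100],[0,-0.47,0,11.45,3.8,-9.15,100]],
  ],
)

```text
time_s: 1.75
tcp_pos: [0.5868, -0.3011, 0.1194]
ee_rot: [[-0.249, 0.0, -0.968], [0.968, -0.0, -0.249], [-0.0, -1.0, -0.0]]
wrist_force: [0.7, -1.1, -0.0]
gripper_width: 1.0
```

```bash
cat > st.py <<'E'
from h import *
S=r.sense();R=S["ee_rot"];print(round(S["time_s"],2),"tcp",np.round(np.array(S["tcp_pos"])*1000,1),"yaw",round(np.degrees(np.arctan2(R[1][2],R[0][2]))%360,2),"tilt",np.round(np.array(R)[:2,1],4),"F",np.round(S["wrist_force"],1),"w",round(87*S["gripper_width"],1),"j",np.round(S["joints"],1))
E
python3 st.py; python3 - <<'E'
from h import *
c=cap("top");crop(c,260,110,410,260,4,"pics/g1.png")
c=cap("side");crop(c,180,60,330,210,4,"pics/g1s.png")
E
```

```text
1.75 tcp [ 586.8 -301.1  119.4] yaw 194.44 tilt [ 0.0004 -0.0002] F [ 0.7 -1.1 -0. ] w 87.0 j [-13.1  30.6  -2.8   0.  -56.6  27.6]
```

View pics/g1.png

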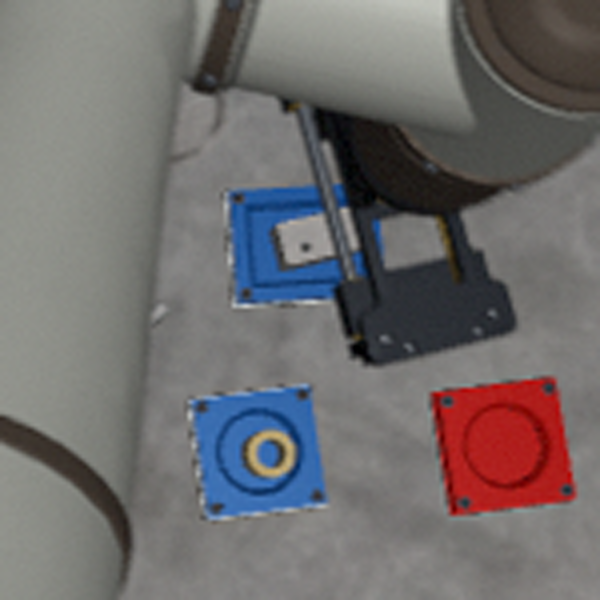

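View pics/g1s.png

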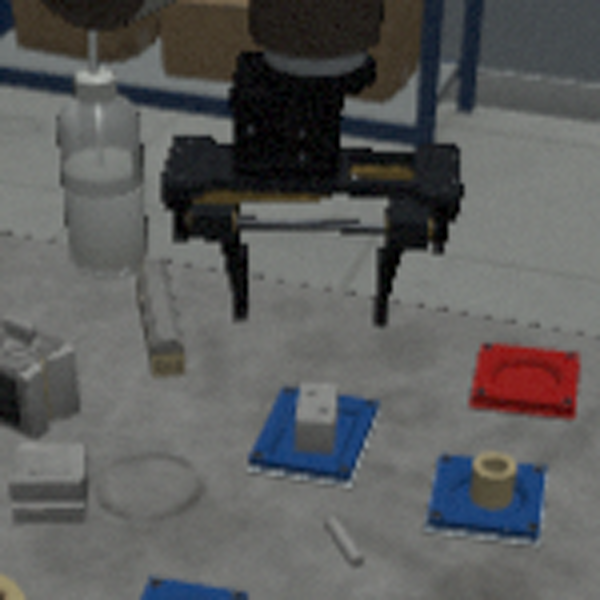

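```bash
python3 go.py 585.6 -302 27.5 194.4 1
```

```text
turn y -0.0 shift [ 0.    9.25 -0.  ] | per row 18.5 mm 0.0 rad
[ 585.6 -302.    27.5] 194.15
```

Call:
step_arm(
  moves=[
    [[0,0,0,0,2.5,0,100],[0,0,0,0,5,0,100],[0,0,0,0,7.5,0,100],[0,0,0,0,8.5,0,100],[0,0,0,0,9.25,0,100]],
  ],
)

```text
time_s: 2.27
tcp_pos: [0.5846, -0.3023, 0.0255]
ee_rot: [[-0.244, -0.003, -0.97], [0.97, 0.001, -0.244], [0.001, -1.0, 0.003]]
wrist_force: [0.6, -0.3, -0.3]
gripper_width: 0.996
```

```bash
python3 st.py; python3 - <<'E'
from h import *
c=cap("side");crop(c,200,90,320,210,5,"pics/g2s.png")
E
python3 st.py
```

```text
2.27 tcp [ 584.6 -302.3   25.5] yaw 194.11 tilt [-0.0028  0.0006] F [ 0.6 -0.3 -0.3] w 86.6 j [-13.3  36.5  -7.6   0.  -46.1  27.4]
2.32 tcp [ 584.6 -302.2   25. ] yaw 194.1 tilt [-0.0031  0.0008] F [-0.1 -0.4 -0.6] w 86.9 j [-13.3  36.6  -7.6  -0.  -46.   27.4]
```

View pics/g2s.png

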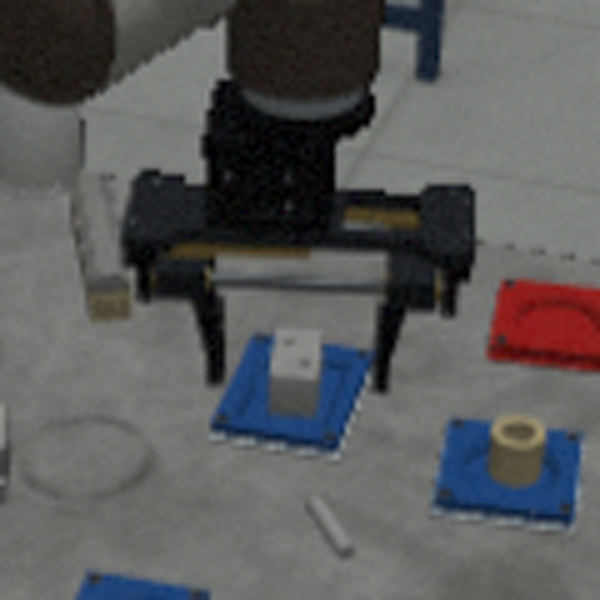

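Call:
step_arm(
  moves=[
    [[0,0,0,0,-0.2,0,100],[0,0,0,0,-0.2,0,0],[0,0,0,0,-0.2,0,0],[0,0,0,0,-0.2,0,0],[0,0,0,0,-0.2,0,0]],
  ],
)

```text
time_s: 2.73
tcp_pos: [0.5862, -0.3024, 0.0302]
ee_rot: [[-0.244, 0.002, -0.97], [0.97, -0.0, -0.244], [-0.001, -1.0, -0.002]]
wrist_force: [-0.4, -0.1, -0.3]
gripper_width: 0.779
```

Call:
step_arm(
  moves=[
    [[0,0,0,0,0,0,0],[0,0,0,0,0,0,0],[0,0,0,0,0,0,0],[0,0,0,0,0,0,0],[0,0,0,0,0,0,0]],
  ],
)

```text
time_s: 3.15
tcp_pos: [0.5857, -0.3022, 0.029]
ee_rot: [[-0.245, -0.0, -0.97], [0.97, -0.0, -0.245], [0.0, -1.0, 0.0]]
wrist_force: [-0.2, -0.4, -0.1]
gripper_width: 0.4
```

```bash
python3 go.py 585.6 -302 29.5 194.15 1;python3 st.py
```

```text
turn y 0.0 shift [ 0.  -0.2 -0. ] | per row 0.4 mm 0.0 rad
[ 585.6 -302.    29.5] 194.15
3.15 tcp [ 585.7 -302.2   29. ] yaw 194.15 tilt [-0. -0.] F [-0.2 -0.4 -0.1] w 34.8 j [-13.3  36.3  -7.4   0.  -46.3  27.4]
```

Call:
step_arm(
  moves=[
    [[0,0,0,0,0,0,0],[0,0,0,0,0,0,0],[0,0,0,0,0,0,0],[0,0,0,0,0,0,0],[0,0,0,0,0,0,0]],
  ],
)

```text
time_s: 3.57
tcp_pos: [0.5858, -0.3022, 0.029]
ee_rot: [[-0.244, 0.0, -0.97], [0.97, 0.0, -0.244], [-0.0, -1.0, -0.0]]
wrist_force: [1.2, -0.1, -1.1]
gripper_width: 0.322
```

```bash
python3 st.py; python3 go.py 585.6 -302 110 194.15 1; echo; python3 go.py 591.5 103.3 110 183.7 3
```

```text
3.57 tcp [ 585.8 -302.2   29. ] yaw 194.15 tilt [0.0001 0.    ] F [ 1.2 -0.1 -1.1] w 28.0 j [-13.3  36.3  -7.4  -0.  -46.3  27.4]
turn y 0.0 shift [ 0.   -8.05 -0.  ] | per row 16.1 mm 0.0 rad
[ 585.6 -302.   110. ] 194.15

turn y 0.06 shift [13.05  0.   -3.5 ] | per row 27.0 mm 0.012 rad
turn y 0.06 shift [13.25  0.   -2.7 ] | per row 27.0 mm 0.012 rad
turn y 0.06 shift [13.35  0.   -1.9 ] | per row 27.0 mm 0.012 rad
[591.5 103.1 110. ] 183.84
```

Call:
step_arm(
  moves=[
    [[0,0,0,0,-1,0,0],[0,0,0,0,-2.5,0,0],[0,0,0,0,-4.5,0,0],[0,0,0,0,-6.5,0,0],[0,0,0,0,-8.05,0,0]],
  ],
)

```text
time_s: 3.98
tcp_pos: [0.5854, -0.3021, 0.1109]
ee_rot: [[-0.244, -0.0, -0.97], [0.97, 0.0, -0.244], [0.0, -1.0, 0.0]]
wrist_force: [0.6, -1.0, -4.1]
gripper_width: 0.319
```

Call:
step_arm(
  moves=[
    [[0,0.01,0,1.5,0,-0.4,0],[0,0.02,0,4.0,0,-1.1,0],[0,0.03,0,7.0,0,-1.9,0],[0,0.05,0,10.0,0,-2.7,0],[0,0.06,0,13.05,0,-3.5,0]],
  ],
)

```text
time_s: 4.4
tcp_pos: [0.5866, -0.1659, 0.1094]
ee_rot: [[-0.184, -0.002, -0.983], [0.983, 0.001, -0.184], [0.001, -1.0, 0.002]]
wrist_force: [1.5, -0.0, -4.0]
gripper_width: 0.319
```

Call:
step_arm(
  moves=[
    [[0,0.01,0,2.7,0,-0.5,0],[0,0.02,0,5.3,0,-1.1,0],[0,0.04,0,8.0,0,-1.6,0],[0,0.05,0,10.6,0,-2.2,0],[0,0.06,0,13.25,0,-2.7,0]],
  ],
)

```text
time_s: 4.82
tcp_pos: [0.5888, -0.0307, 0.1095]
ee_rot: [[-0.126, -0.001, -0.992], [0.992, 0.0, -0.126], [0.0, -1.0, 0.001]]
wrist_force: [0.2, 0.6, -3.1]
gripper_width: 0.314
```

Call:
step_arm(
  moves=[
    [[0,0.01,0,3.0,0,-0.4,0],[0,0.02,0,6.0,0,-0.8,0],[0,0.04,0,9.0,0,-1.3,0],[0,0.05,0,11.7,0,-1.7,0],[0,0.06,0,13.35,0,-1.9,0]],
  ],
)

```text
time_s: 5.23
tcp_pos: [0.591, 0.1055, 0.1096]
ee_rot: [[-0.068, -0.001, -0.998], [0.998, 0.0, -0.068], [0.0, -1.0, 0.001]]
wrist_force: [-0.2, 0.1, -3.2]
gripper_width: 0.32
```

```bash
python3 st.py; python3 - <<'E'
from h import *
c=cap("side");crop(c,120,140,270,290,4,"pics/g3s.png")
c=cap("top");crop(c,120,110,270,260,4,"pics/g3.png")
E
python3 st.py
```

```text
5.23 tcp [591.  105.5 109.6] yaw 183.91 tilt [-0.0006  0.0003] F [-0.2  0.1 -3.2] w 27.9 j [ 25.5  26.1 -12.4  -0.  -51.5 -21.6]
5.33 tcp [591.1 105.6 109.5] yaw 184.03 tilt [-0.0005  0.0004] F [ 0.1 -0.4 -3.7] w 27.4 j [ 25.5  26.2 -12.4  -0.  -51.5 -21.5]
```

View pics/g3s.png

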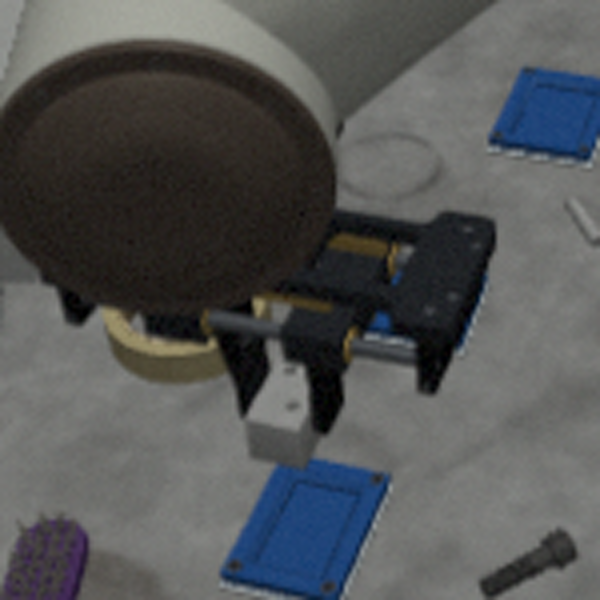

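View pics/g3.png

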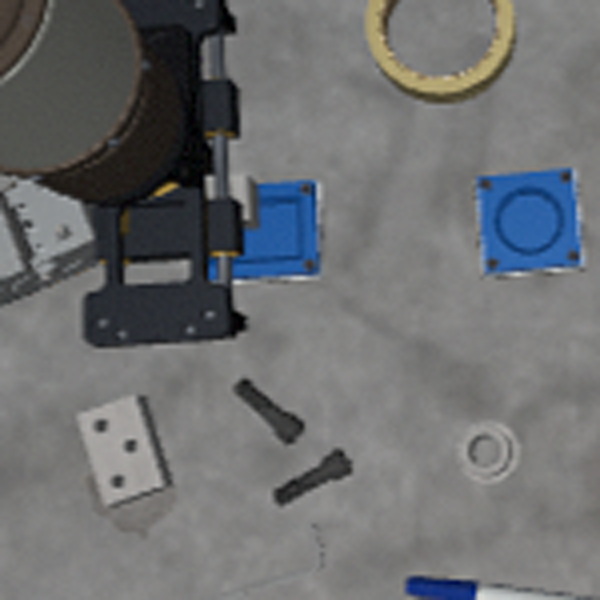

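```bash
python3 go.py 591.3 103.2 50 183.8 1
```

```text
turn y 0.0 shift [0. 6. 0.] | per row 12.0 mm 0.0 rad
[591.5 103.1  50. ] 183.84
```

Call:
step_arm(
  moves=[
    [[0,0,0,0,2,0,0],[0,0,0,0,4,0,0],[0,0,0,0,6,0,0],[0,0,0,0,6,0,0],[0,0,0,0,6,0,0]],
  ],
)

```text
time_s: 5.75
tcp_pos: [0.5905, 0.1018, 0.0487]
ee_rot: [[-0.066, -0.003, -0.998], [0.998, -0.002, -0.066], [-0.001, -1.0, 0.004]]
wrist_force: [1.4, 0.4, -3.5]
gripper_width: 0.318
```

```bash
python3 st.py; python3 - <<'E'
from h import *
c=cap("side");crop(c,140,180,260,300,5,"pics/g4s.png")
E
python3 st.py
```

```text
5.75 tcp [590.5 101.8  48.7] yaw 183.8 tilt [-0.0035 -0.0017] F [ 1.4  0.4 -3.5] w 27.6 j [ 25.2  30.4 -15.6   0.  -44.2 -21.5]
5.8 tcp [591.8 102.4  50.1] yaw 183.83 tilt [ 0.     -0.0005] F [ 0.8  0.3 -2.8] w 28.0 j [ 25.3  30.3 -15.5   0.  -44.1 -21.5]
```

View pics/g4s.png

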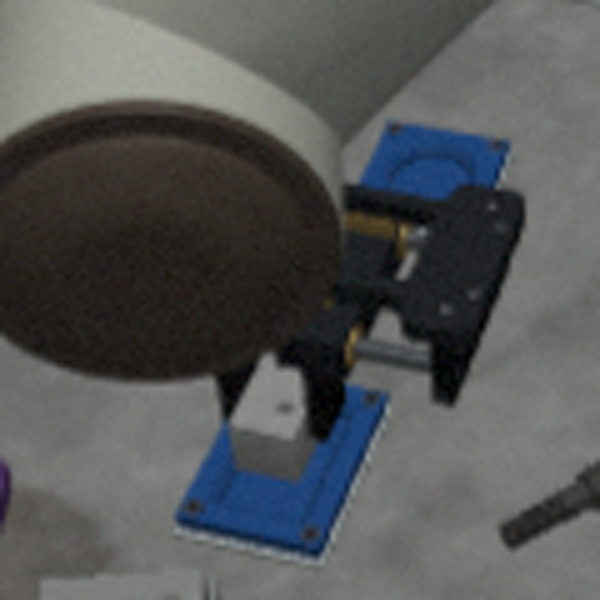

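```bash
python3 - <<'E'
from h import *
c=cap("side")
print(ray(c,[(140+235/5-.4,180+470/5-.4),(140+305/5-.4,180+481/5-.4)],.0256)*1000, ray(c,[(140+214/5-.4,180+498/5-.4),(140+296/5-.4,180+510/5-.4)],.012)*1000)
E
python3 go.py 591.5 103.2 28 183.8 1
```

```text
[[601.18969483 127.62944715]
 [571.8969456  123.53436224]] [[609.11380521 134.023412  ]
 [574.74635891 128.69767831]]
turn y 0.0 shift [ 0.   2.2 -0. ] | per row 4.4 mm 0.0 rad
[591.5 103.1  28. ] 183.84
```

Call:
step_arm(
  moves=[
    [[0,0,0,0,0.5,0,0],[0,0,0,0,1.0,0,0],[0,0,0,0,1.0,0,0],[0,0,0,0,1.0,0,0],[0,0,0,0,1.0,0,0]],
  ],
)

```text
time_s: 6.27
tcp_pos: [0.5917, 0.103, 0.0397]
ee_rot: [[-0.067, 0.0, -0.998], [0.998, 0.0, -0.067], [-0.0, -1.0, -0.0]]
wrist_force: [-0.8, 0.6, -3.5]
gripper_width: 0.32
```

```bash
python3 st.py; python3 - <<'E'
from h import *
c=cap("side");crop(c,165,240,225,300,10,"pics/g5s.png")
E
python3 st.py
```

```text
6.27 tcp [591.7 103.   39.7] yaw 183.85 tilt [0.0003 0.    ] F [-0.8  0.6 -3.5] w 27.8 j [ 25.3  31.1 -16.    0.  -42.9 -21.5]
6.32 tcp [591.8 103.   39.8] yaw 183.85 tilt [0.0005 0.0001] F [ 0.3  0.6 -4.2] w 27.9 j [ 25.3  31.1 -16.    0.  -42.9 -21.5]
```

View pics/g5s.png

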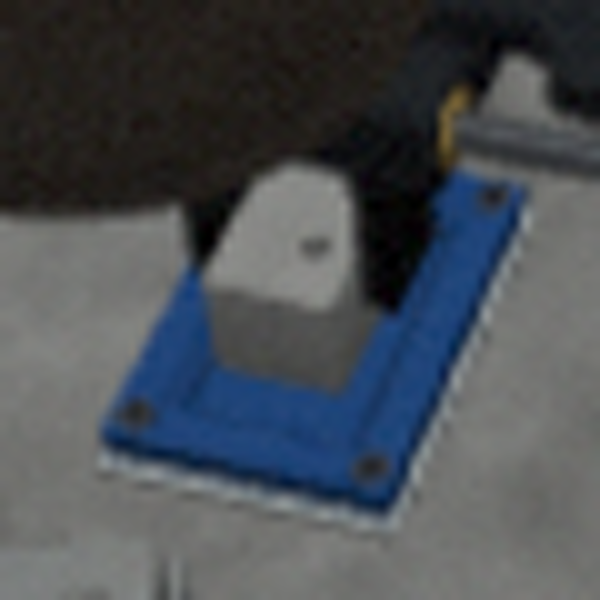

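```bash
python3 - <<'E'
from h import *
c=cap("side")
P=lambda a:[(165+x/10-.45,240+y/10-.45) for x,y in a]
print(ray(c,P([(218,360),(345,388)]),.0157)*1000, ray(c,P([(105,433),(388,503)]),.012)*1000)
E
```

```text
[[603.96990709 125.55038436]
 [576.22589165 123.61575616]] [[619.02283867 146.99661117]
 [557.55615639 144.08263022]]
```

Call:
step_arm(
  moves=[
    [[0,0,0,0.15,0.2,0,0],[0,0,0,0.15,0.5,0,0],[0,0,0,0.15,0.8,0,0],[0,0,0,0.15,1.0,0,0],[0,0,0,0.15,1.1,0,0]],
  ],
)

```text
time_s: 6.78
tcp_pos: [0.5912, 0.1044, 0.0289]
ee_rot: [[-0.067, -0.001, -0.998], [0.998, -0.001, -0.067], [-0.001, -1.0, 0.001]]
wrist_force: [-4.1, 1.3, 6.3]
gripper_width: 0.319
```

```bash
python3 st.py; python3 - <<'E'
from h import *
c=cap("side");crop(c,165,240,225,300,10,"pics/g6s.png")
E
python3 st.py
```

```text
6.78 tcp [591.2 104.4  28.9] yaw 183.87 tilt [-0.001  -0.0007] F [-4.1  1.3  6.3] w 27.8 j [ 25.5  32.  -16.5   0.  -41.6 -21.6]
6.83 tcp [591.2 104.4  28.9] yaw 183.86 tilt [-0.0008 -0.0005] F [-3.2  0.3  2. ] w 27.2 j [ 25.5  32.  -16.5   0.  -41.6 -21.6]
```

View pics/g6s.png

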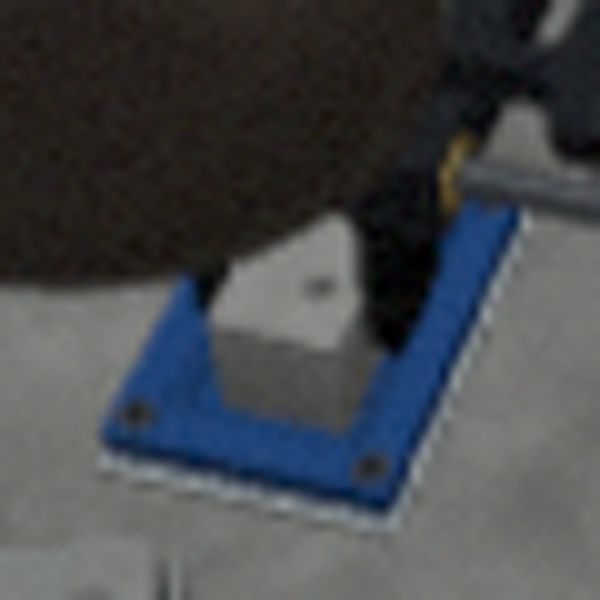

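Call:
step_arm(
  moves=[
    [[0,0,0,0,0,0,70],[0,0,0,0,0,0,70],[0,0,0,0,0,0,70],[0,0,0,0,0,0,70],[0,0,0,0,0,0,70]],
  ],
)

```text
time_s: 7.25
tcp_pos: [0.5918, 0.1045, 0.0287]
ee_rot: [[-0.067, 0.001, -0.998], [0.998, 0.0, -0.067], [0.0, -1.0, -0.001]]
wrist_force: [-0.7, 0.1, 0.6]
gripper_width: 0.611
```

Call:
step_arm(
  moves=[
    [[0,0,0,0,-1,0,70],[0,0,0,0,-3,0,70],[0,0,0,0,-6,0,100],[0,0,0,0,-8,0,100],[0,0,0,0,-9,0,100]],
  ],
)

```text
time_s: 7.67
tcp_pos: [0.5933, 0.105, 0.1226]
ee_rot: [[-0.068, 0.006, -0.998], [0.998, 0.002, -0.068], [0.002, -1.0, -0.006]]
wrist_force: [0.4, -0.0, 0.7]
gripper_width: 0.842
```

```bash
echo '[0.5914,0.1046,0.119,183.84]'>cmd.json; python3 st.py;python3 go.py 447.3 181.2 119 110.5 3
```

```text
7.67 tcp [593.3 105.  122.6] yaw 183.88 tilt [0.0061 0.0019] F [ 0.4 -0.   0.7] w 73.2 j [ 25.4  25.3 -11.6   0.1 -52.7 -21.6]
turn y 0.43 shift [2.85 0.   4.6 ] | per row 10.8 mm 0.086 rad
turn y 0.43 shift [0.7 0.  5.4] | per row 10.9 mm 0.086 rad
turn y 0.42 shift [-1.65  0.    5.2 ] | per row 10.9 mm 0.084 rad
[447.4 181.1 119. ] 110.5
```

Call:
step_arm(
  moves=[
    [[0,0.09,0,0.6,0,0.9,100],[0,0.17,0,1.1,0,1.8,100],[0,0.26,0,1.7,0,2.8,100],[0,0.34,0,2.3,0,3.7,100],[0,0.43,0,2.85,0,4.6,100]],
  ],
)

```text
time_s: 8.08
tcp_pos: [0.5429, 0.1299, 0.1185]
ee_rot: [[0.359, -0.001, -0.933], [0.933, -0.0, 0.359], [-0.0, -1.0, 0.0]]
wrist_force: [-0.9, 0.1, 0.1]
gripper_width: 0.998
```

Call:
step_arm(
  moves=[
    [[0,0.09,0,0.1,0,1.1,100],[0,0.17,0,0.3,0,2.2,100],[0,0.26,0,0.4,0,3.2,100],[0,0.34,0,0.6,0,4.3,100],[0,0.43,0,0.7,0,5.4,100]],
  ],
)

```text
time_s: 8.5
tcp_pos: [0.495, 0.1557, 0.1184]
ee_rot: [[0.715, -0.0, -0.699], [0.699, -0.0, 0.715], [-0.0, -1.0, 0.0]]
wrist_force: [0.2, -0.2, 0.3]
gripper_width: 1.0
```

Call:
step_arm(
  moves=[
    [[0,0.09,0,-0.3,0,1.1,100],[0,0.17,0,-0.7,0,2.1,100],[0,0.25,0,-1.0,0,3.1,100],[0,0.34,0,-1.4,0,4.2,100],[0,0.42,0,-1.65,0,5.2,100]],
  ],
)

```text
time_s: 8.92
tcp_pos: [0.4465, 0.1809, 0.1184]
ee_rot: [[0.938, -0.001, -0.346], [0.346, -0.0, 0.938], [-0.001, -1.0, -0.0]]
wrist_force: [-1.0, 0.4, -0.7]
gripper_width: 1.003
```

```bash
python3 st.py; python3 - <<'E'
from h import *
c=cap("side");crop(c,165,190,325,350,4,"pics/g7s.png")
c=cap("top");crop(c,90,130,220,260,4,"pics/g7.png")
E
python3 st.py
```

```text
8.92 tcp [446.5 180.9 118.4] yaw 110.24 tilt [-0.0007 -0.0003] F [-1.   0.4 -0.7] w 87.3 j [  41.4   15.4  -28.3   -0.   -46.4 -111.2]
9.02 tcp [446.2 181.1 118.6] yaw 110.57 tilt [-0.0008 -0.0002] F [0.4 0.3 0.2] w 87.3 j [  41.5   15.3  -28.3   -0.   -46.4 -110.9]
```

View pics/g7s.png

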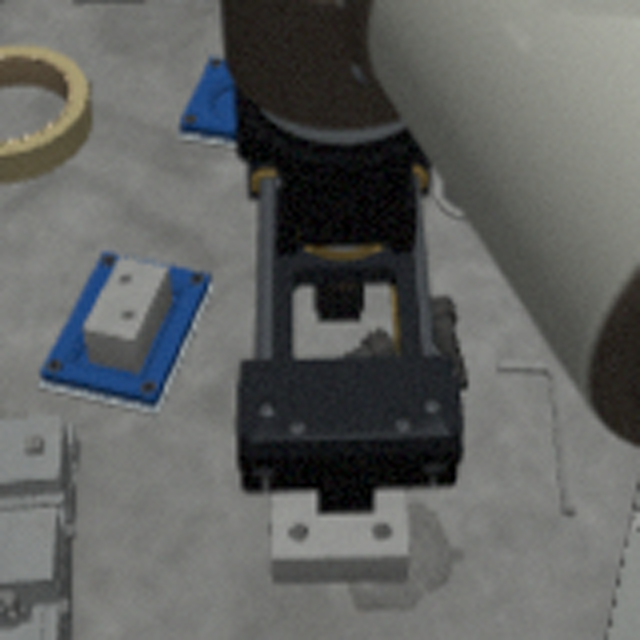

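View pics/g7.png

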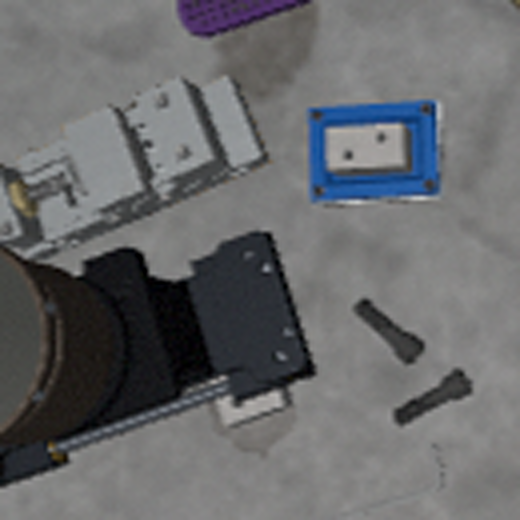

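```bash
python3 go.py 447.4 181.1 22 110.5 1
```

```text
turn y 0.0 shift [ 0.   9.7 -0. ] | per row 19.4 mm 0.0 rad
[447.4 181.1  22. ] 110.5
```

Call:
step_arm(
  moves=[
    [[0,0,0,0,3,0,100],[0,0,0,0,6,0,100],[0,0,0,0,8.5,0,100],[0,0,0,0,9.4,0,100],[0,0,0,0,9.7,0,60]],
  ],
)

```text
time_s: 9.43
tcp_pos: [0.4468, 0.18, 0.0199]
ee_rot: [[0.936, -0.003, -0.351], [0.351, -0.003, 0.936], [-0.004, -1.0, -0.001]]
wrist_force: [-0.4, 0.4, 0.4]
gripper_width: 0.976
```

Call:
step_arm(
  moves=[
    [[0,0,0,0,0,0,0],[0,0,0,0,0,0,0],[0,0,0,0,0,0,0],[0,0,0,0,0,0,0],[0,0,0,0,0,0,0]],
  ],
)

```text
time_s: 9.85
tcp_pos: [0.4479, 0.1814, 0.0225]
ee_rot: [[0.937, 0.002, -0.35], [0.35, 0.001, 0.937], [0.002, -1.0, 0.001]]
wrist_force: [-0.3, -0.1, -0.3]
gripper_width: 0.628
```

Call:
step_arm(
  moves=[
    [[0,0,0,0,0,0,0],[0,0,0,0,0,0,0],[0,0,0,0,0,0,0],[0,0,0,0,0,0,0],[0,0,0,0,0,0,0]],
  ],
)

```text
time_s: 10.27
tcp_pos: [0.4476, 0.1811, 0.0219]
ee_rot: [[0.937, 0.0, -0.35], [0.35, 0.0, 0.937], [0.0, -1.0, 0.0]]
wrist_force: [-0.6, -0.0, 4.9]
gripper_width: 0.456
```

```bash
python3 st.py; python3 - <<'E'
from h import *
c=cap("side");crop(c,205,260,305,360,6,"pics/g8s.png")
E

```

```text
10.27 tcp [447.6 181.1  21.9] yaw 110.51 tilt [0.0004 0.0001] F [-0.6 -0.   4.9] w 39.6 j [  41.4   24.3  -33.8    0.   -31.9 -110.9]
```

View pics/g8s.png

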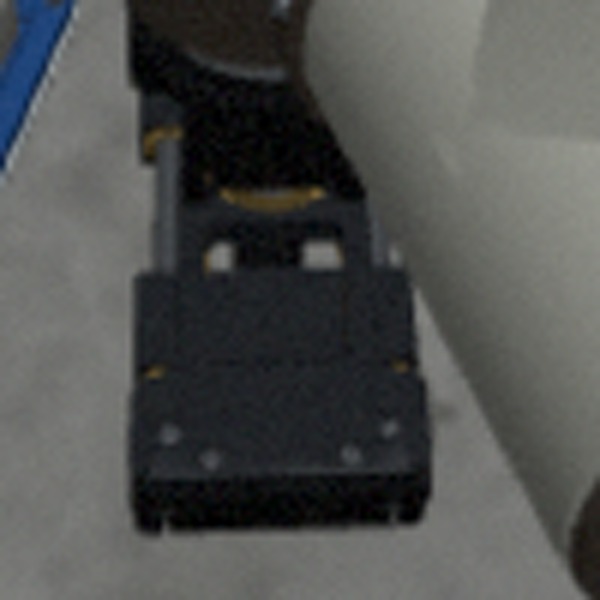

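```bash
python3 go.py 447.4 181.1 112 110.5 1;python3 go.py 585 -297 112 183.6 4
```

```text
turn y 0.0 shift [ 0. -9. -0.] | per row 18.0 mm 0.0 rad
[447.4 181.1 112. ] 110.5
turn y -0.32 shift [ -0.95  -0.   -12.4 ] | per row 24.9 mm 0.064 rad
turn y -0.32 shift [ -4.8   -0.   -11.45] | per row 24.8 mm 0.064 rad
turn y -0.32 shift [-8.2 -0.  -9.4] | per row 24.9 mm 0.064 rad
turn y -0.32 shift [-10.7  -0.   -6.3] | per row 24.8 mm 0.064 rad
[ 585.  -296.8  112. ] 183.84
```

Call:
step_arm(
  moves=[
    [[0,0,0,0,-1,0,0],[0,0,0,0,-3,0,0],[0,0,0,0,-5.5,0,0],[0,0,0,0,-7.5,0,0],[0,0,0,0,-9,0,0]],
  ],
)

```text
time_s: 10.73
tcp_pos: [0.4471, 0.1809, 0.1123]
ee_rot: [[0.937, -0.0, -0.35], [0.35, 0.0, 0.937], [-0.0, -1.0, 0.0]]
wrist_force: [0.3, 0.3, -4.0]
gripper_width: 0.454
```

Call:
step_arm(
  moves=[
    [[0,-0.05,0,-0.1,0,-1.8,0],[0,-0.12,0,-0.3,0,-4.4,0],[0,-0.19,0,-0.5,0,-7.0,0],[0,-0.25,0,-0.7,0,-9.7,0],[0,-0.32,0,-0.95,0,-12.4,0]],
  ],
)

```text
time_s: 11.15
tcp_pos: [0.4811, 0.0602, 0.1104]
ee_rot: [[0.777, -0.002, -0.63], [0.63, -0.0, 0.777], [-0.002, -1.0, 0.001]]
wrist_force: [1.0, 0.5, -3.6]
gripper_width: 0.455
```

Call:
step_arm(
  moves=[
    [[0,-0.06,0,-1.0,0,-2.3,0],[0,-0.13,0,-1.9,0,-4.6,0],[0,-0.19,0,-2.9,0,-6.9,0],[0,-0.26,0,-3.8,0,-9.2,0],[0,-0.32,0,-4.8,0,-11.45,0]],
  ],
)

```text
time_s: 11.57
tcp_pos: [0.5156, -0.0589, 0.1102]
ee_rot: [[0.54, -0.003, -0.842], [0.842, 0.0, 0.54], [-0.001, -1.0, 0.002]]
wrist_force: [0.4, 0.8, -4.2]
gripper_width: 0.458
```

Call:
step_arm(
  moves=[
    [[0,-0.06,0,-1.6,0,-1.9,0],[0,-0.13,0,-3.3,0,-3.8,0],[0,-0.19,0,-4.9,0,-5.6,0],[0,-0.26,0,-6.6,0,-7.5,0],[0,-0.32,0,-8.2,0,-9.4,0]],
  ],
)

```text
time_s: 11.98
tcp_pos: [0.5498, -0.1786, 0.1098]
ee_rot: [[0.248, -0.003, -0.969], [0.969, 0.001, 0.248], [0.0, -1.0, 0.003]]
wrist_force: [1.1, 1.1, -3.7]
gripper_width: 0.458
```

Call:
step_arm(
  moves=[
    [[0,-0.07,0,-2.4,0,-1.4,0],[0,-0.14,0,-4.8,0,-2.8,0],[0,-0.21,0,-7.2,0,-4.2,0],[0,-0.28,0,-9.4,0,-5.5,0],[0,-0.32,0,-10.7,0,-6.3,0]],
  ],
)

```text
time_s: 12.4
tcp_pos: [0.5845, -0.2991, 0.1093]
ee_rot: [[-0.068, -0.003, -0.998], [0.998, 0.001, -0.068], [0.001, -1.0, 0.003]]
wrist_force: [-0.3, -0.1, -3.8]
gripper_width: 0.456
```

```bash
python3 st.py;python3 go.py 585 -297 50 183.8 1
```

```text
12.4 tcp [ 584.5 -299.1  109.3] yaw 183.89 tilt [-0.0026  0.0011] F [-0.3 -0.1 -3.8] w 39.7 j [-13.   31.   -3.7  -0.  -55.5  16.9]
turn y 0.0 shift [-0.   6.2  0. ] | per row 12.4 mm 0.0 rad
[ 585.  -296.8   50. ] 183.84
```

Call:
step_arm(
  moves=[
    [[0,0,0,0,2,0,0],[0,0,0,0,4.2,0,0],[0,0,0,0,6,0,0],[0,0,0,0,6.2,0,0],[0,0,0,0,6.2,0,0]],
  ],
)

```text
time_s: 12.82
tcp_pos: [0.5833, -0.2965, 0.0467]
ee_rot: [[-0.067, -0.006, -0.998], [0.998, 0.002, -0.067], [0.002, -1.0, 0.006]]
wrist_force: [0.8, 0.1, -3.0]
gripper_width: 0.457
```

```bash
python3 - <<'E'
from h import *
c=cap("side");crop(c,220,130,300,190,10,"pics/g9s.png")
E
python3 st.py
```

```text
12.87 tcp [ 584.7 -296.9   48.7] yaw 183.86 tilt [-0.0019  0.0003] F [ 0.9  0.6 -2.6] w 39.5 j [-12.8  34.7  -7.    0.  -48.4  16.7]
```

View pics/g9s.png

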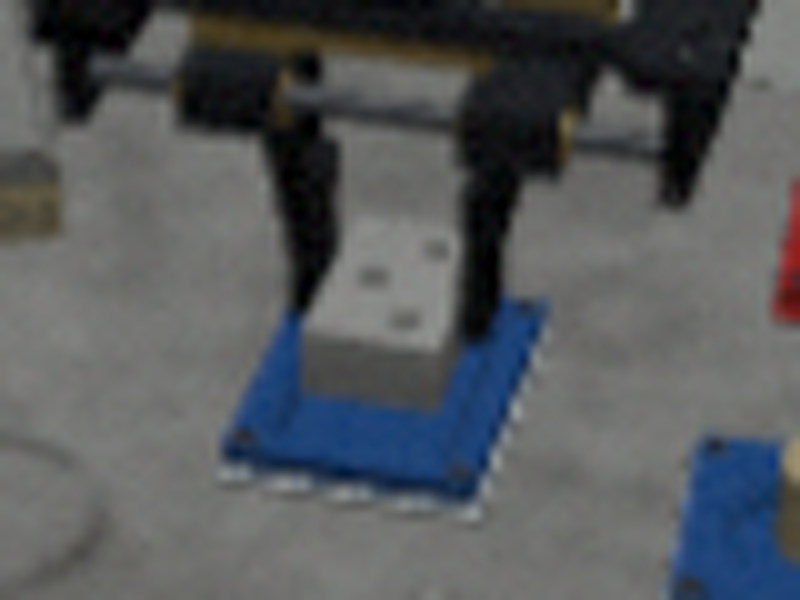

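Call:
step_arm(
  moves=[
    [[0,0,0,0,0.6,0,0],[0,0,0,0,1.2,0,0],[0,0,0,0,1.2,0,0],[0,0,0,0,1.2,0,0],[0,0,0,0,1.2,0,0]],
  ],
)

```text
time_s: 13.28
tcp_pos: [0.5853, -0.2971, 0.038]
ee_rot: [[-0.067, 0.001, -0.998], [0.998, -0.0, -0.067], [-0.0, -1.0, -0.001]]
wrist_force: [0.1, 0.0, -3.3]
gripper_width: 0.456
```

```bash
python3 - <<'E'
from h import *
c=cap("side");crop(c,225,140,285,185,12,"pics/g10s.png")
E
python3 st.py
```

```text
13.33 tcp [ 585.4 -297.1   38.1] yaw 183.85 tilt [ 0.0009 -0.0003] F [ 0.3 -0.6 -3.9] w 39.8 j [-12.8  35.4  -7.5   0.  -47.   16.7]
```

View pics/g10s.png

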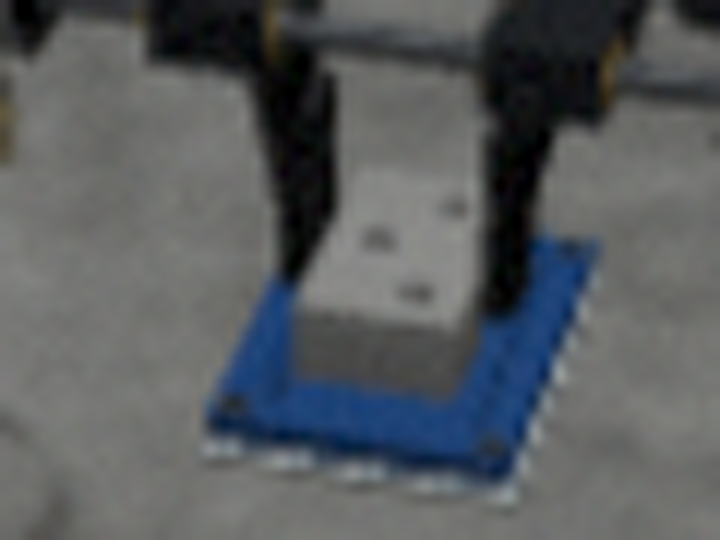

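```bash
python3 - <<'E'
from h import *
c=cap("side")
P=lambda a:[(225+x/12-.46,140+y/12-.46) for x,y in a]
print(ray(c,P([(290,375),(462,397)]),.0161)*1000, ray(c,P([(208,425),(507,475)]),.012)*1000)
E
```

```text
[[ 603.48240572 -265.19710016]
 [ 562.18222093 -270.11967584]] [[ 616.99705406 -245.18794447]
 [ 544.68270777 -249.52648028]]
```

Call:
step_arm(
  moves=[
    [[0,0,0,0.1,0.3,0,0],[0,0,0,0.1,0.6,0,0],[0,0,0,0.1,0.9,0,0],[0,0,0,0.1,1.1,0,0],[0,0,0,0.1,1.15,0,0]],
  ],
)

```text
time_s: 13.8
tcp_pos: [0.5851, -0.2961, 0.027]
ee_rot: [[-0.068, -0.0, -0.998], [0.998, -0.0, -0.068], [-0.0, -1.0, 0.0]]
wrist_force: [-3.4, 1.8, 5.5]
gripper_width: 0.459
```

```bash
python3 - <<'E'
from h import *
c=cap("side");crop(c,225,140,285,185,12,"pics/g11s.png")
E
python3 st.py
```

```text
13.85 tcp [ 585.1 -296.1   27. ] yaw 183.86 tilt [-0.     -0.0004] F [-1.3  1.5  3.3] w 39.3 j [-12.7  36.2  -8.    0.  -45.8  16.6]
```

View pics/g11s.png

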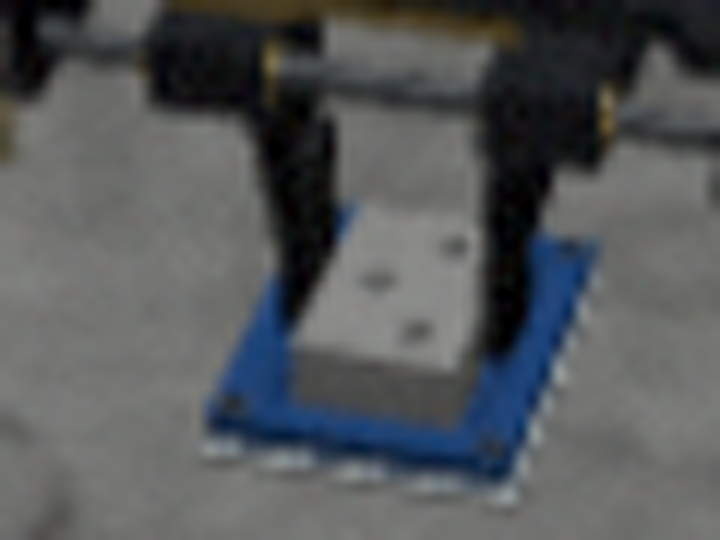

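Call:
step_arm(
  moves=[
    [[0,0,0,0,0,0,80],[0,0,0,0,0,0,80],[0,0,0,0,0,0,80],[0,0,0,0,0,0,80],[0,0,0,0,0,0,80]],
  ],
)

```text
time_s: 14.27
tcp_pos: [0.5852, -0.2961, 0.0259]
ee_rot: [[-0.067, 0.0, -0.998], [0.998, -0.0, -0.067], [-0.0, -1.0, -0.0]]
wrist_force: [0.1, -0.1, -0.0]
gripper_width: 0.736
```

Call:
step_arm(
  moves=[
    [[0,0,0,0,-1,0,100],[0,0,0,0,-3,0,100],[0,0,0,0,-5.5,0,100],[0,0,0,0,-8,0,100],[0,0,0,0,-9,0,100]],
  ],
)

```text
time_s: 14.68
tcp_pos: [0.5872, -0.2969, 0.1209]
ee_rot: [[-0.068, 0.007, -0.998], [0.998, -0.003, -0.068], [-0.003, -1.0, -0.007]]
wrist_force: [0.3, -0.9, 0.5]
gripper_width: 0.989
```

```bash
echo '[0.585,-0.2958,0.1165,183.84]'>cmd.json; python3 st.py;python3 go.py 447.6 -266.5 100 183.84 1
```

```text
14.68 tcp [ 587.2 -296.9  120.9] yaw 183.89 tilt [ 0.0068 -0.0029] F [ 0.3 -0.9  0.5] w 86.0 j [-12.7  30.2  -3.3   0.1 -56.1  16.6]
turn y -0.0 shift [ 3.85  1.65 13.5 ] | per row 28.3 mm 0.0 rad
[ 447.7 -266.4  100. ] 183.84
```

Call:
step_arm(
  moves=[
    [[0,0,0,0.8,0.3,2.8,100],[0,0,0,1.6,0.7,5.6,100],[0,0,0,2.4,1.0,8.4,100],[0,0,0,3.2,1.3,11.2,100],[0,0,0,3.85,1.65,13.5,100]],
  ],
)

```text
time_s: 15.1
tcp_pos: [0.4455, -0.2661, 0.0995]
ee_rot: [[-0.067, -0.001, -0.998], [0.998, 0.0, -0.067], [0.001, -1.0, 0.001]]
wrist_force: [-0.4, -0.4, -0.4]
gripper_width: 1.0
```

```bash
python3 st.py;python3 - <<'E'
from h import *
c=cap("side");crop(c,220,120,350,220,6,"pics/g12s.png")
c=cap("top");crop(c,290,140,410,260,5,"pics/g12.png")
E
python3 st.py
```

```text
15.1 tcp [ 445.5 -266.1   99.5] yaw 183.81 tilt [-0.0006  0.0005] F [-0.4 -0.4 -0.4] w 87.0 j [-12.9  20.1 -24.6  -0.  -45.4  16.8]
15.2 tcp [ 443.1 -265.4   99. ] yaw 183.75 tilt [-0.0043  0.0022] F [0.6 0.3 0.4] w 87.1 j [-12.9  20.  -24.7  -0.1 -45.5  16.8]
```

View pics/g12s.png

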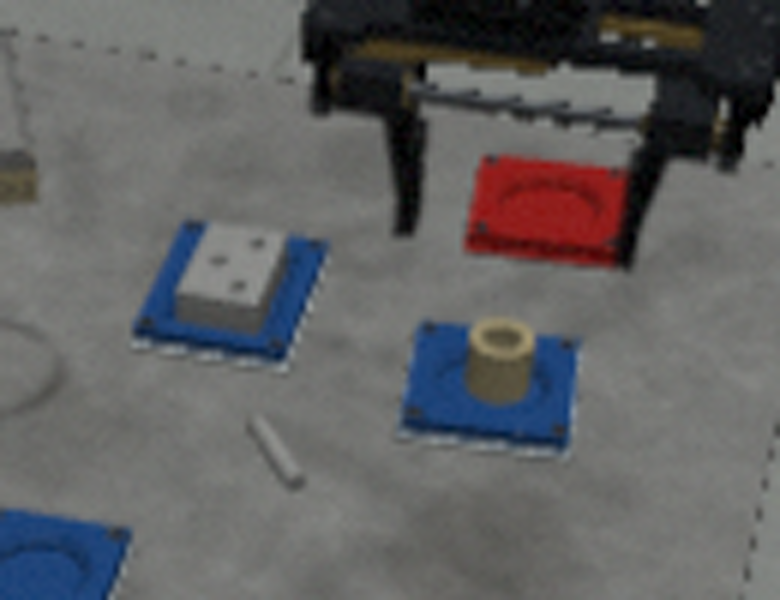

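View pics/g12.png

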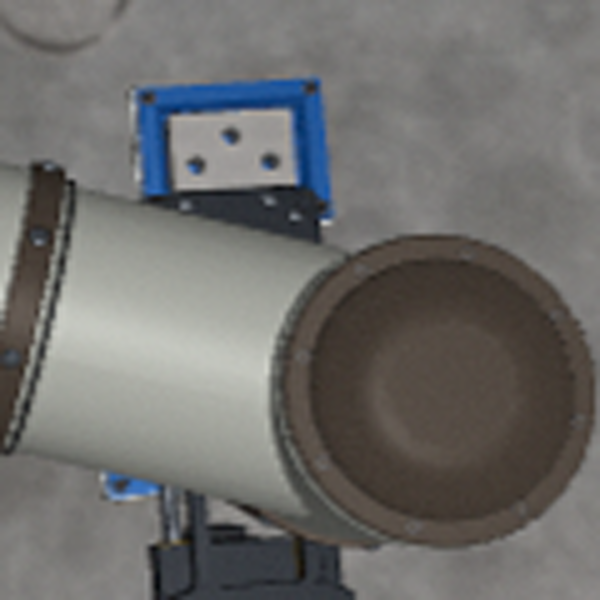

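```bash
python3 - <<'E'
from h import *
c=cap("side")
print(ray(c,[(220+503/6-.4,120+338/6-.4)],.033)*1000)
# plate corners z .012
print(ray(c,[(220+a/6-.4,120+b/6-.4) for a,b in [(425,322),(585,338),(568,445),(403,428)]],.012).mean(0)*1000)
t=cap("top");print(t["image"].shape)
E
python3 st.py
python3 go.py 447.7 -267 28 183.84 1
```

```text
[[ 446.79078087 -269.24499134]]
[ 447.19871789 -263.59472624]
(384, 512, 3)
15.3 tcp [ 447.9 -266.8  100.1] yaw 183.85 tilt [ 0.0012 -0.0006] F [0.2 0.3 0.5] w 86.8 j [-12.9  20.2 -24.3   0.  -45.5  16.8]
turn y -0.0 shift [-0.05  7.2   0.  ] | per row 14.4 mm 0.0 rad
[ 447.8 -266.9   28. ] 183.84
```

Call:
step_arm(
  moves=[
    [[0,0,0,-0.2,2,0,100],[0,0,0,-0.2,4,0,100],[0,0,0,-0.2,6,0,100],[0,0,0,-0.2,7,0,100],[0,0,0,-0.2,7.2,0,60]],
  ],
)

```text
time_s: 15.72
tcp_pos: [0.4478, -0.2685, 0.0256]
ee_rot: [[-0.067, -0.003, -0.998], [0.998, 0.001, -0.067], [0.001, -1.0, 0.003]]
wrist_force: [0.1, 0.5, 1.1]
gripper_width: 0.975
```

Call:
step_arm(
  moves=[
    [[0,0,0,0,0,0,0],[0,0,0,0,0,0,0],[0,0,0,0,0,0,0],[0,0,0,0,0,0,0],[0,0,0,0,0,0,0]],
  ],
)

```text
time_s: 16.13
tcp_pos: [0.4484, -0.2688, 0.0284]
ee_rot: [[-0.067, 0.002, -0.998], [0.998, -0.0, -0.067], [-0.001, -1.0, -0.002]]
wrist_force: [0.1, -0.2, 0.6]
gripper_width: 0.63
```

```bash
python3 st.py;python3 - <<'E'
from h import *
c=cap("side");crop(c,260,140,340,200,10,"pics/g13s.png")
E
python3 st.py
```

```text
16.13 tcp [ 448.4 -268.8   28.4] yaw 183.85 tilt [ 0.0017 -0.0005] F [ 0.1 -0.2  0.6] w 54.8 j [-13.1  26.4 -27.9   0.  -35.6  17. ]
16.18 tcp [ 448.3 -268.7   28.3] yaw 183.84 tilt [ 0.0014 -0.0004] F [-0.6 -0.  -0.1] w 50.7 j [-13.1  26.4 -27.9   0.  -35.6  17. ]
```

View pics/g13s.png

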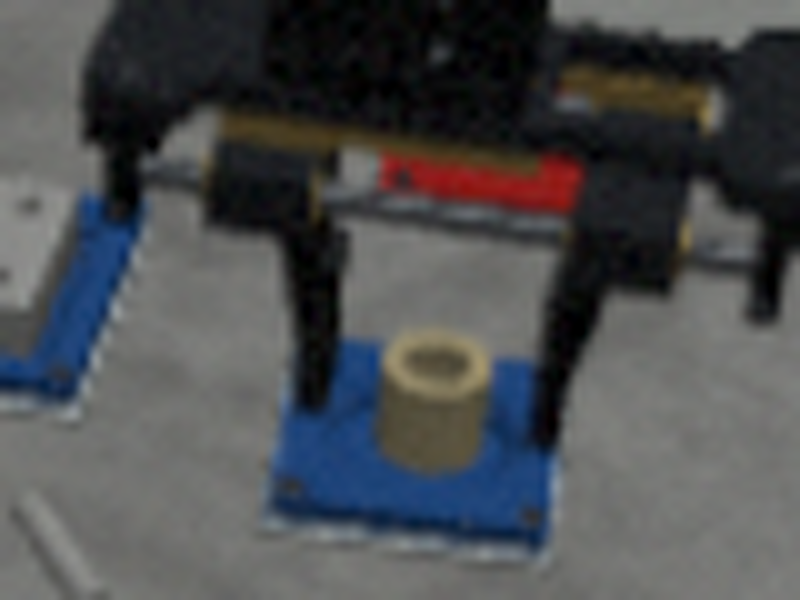

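```bash
python3 - <<'E'
from h import *
c=cap("side")
z=lambda P:(proj(c,np.array(P)/1e3)-[260,140])*10+4.5
print(z([[448,-268.8,17.3],[448,-259.3,17.3],[448,-278.3,17.3]]))
print(z([[448,-268.8,5],[448,-268.8,17.3],[448,-268.8,33]]))
print(ray(c,[(260+437/10-.45,140+362/10-.45)],.033)*1000,ray(c,[(260+433/10-.45,140+470/10-.45)],.005)*1000)
E
```

```text
[[428.89227054 409.72262466]
 [421.31784966 429.54943388]
 [436.36132801 390.17161479]]
[[424.8542261  445.01431131]
 [428.89227054 409.72262466]
 [434.13687763 363.88582605]]
[[ 447.44772444 -269.90827129]] [[ 443.40645873 -258.4957393 ]]
```

Call:
step_arm(
  moves=[
    [[0,0,0,0,0,0,0],[0,0,0,0,0,0,0],[0,0,0,0,0,0,0],[0,0,0,0,0,0,0],[0,0,0,0,0,0,0]],
  ],
)

```text
time_s: 16.65
tcp_pos: [0.448, -0.2686, 0.0277]
ee_rot: [[-0.067, 0.0, -0.998], [0.998, -0.0, -0.067], [-0.0, -1.0, -0.0]]
wrist_force: [-0.8, 0.7, 0.9]
gripper_width: 0.328
```

Call:
step_arm(
  moves=[
    [[0,0,0,0,0,0,0],[0,0,0,0,0,0,0],[0,0,0,0,-0.5,0,0],[0,0,0,0,-1.0,0,0],[0,0,0,0,-1.5,0,0]],
  ],
)

```text
time_s: 17.07
tcp_pos: [0.4478, -0.2686, 0.0429]
ee_rot: [[-0.067, -0.0, -0.998], [0.998, 0.0, -0.067], [0.0, -1.0, 0.0]]
wrist_force: [-0.9, 0.4, -1.3]
gripper_width: 0.33
```

```bash
python3 st.py;echo '[0.4478,-0.2684,0.043,183.84]'>cmd.json; python3 go.py 447.8 -268.4 110 183.84 1; python3 go.py 598.6 -76.5 100 183.84 2
```

```text
17.07 tcp [ 447.8 -268.6   42.9] yaw 183.84 tilt [-0.0003  0.0001] F [-0.9  0.4 -1.3] w 28.7 j [-13.1  25.1 -27.3  -0.  -37.7  17. ]
turn y -0.0 shift [ 0.  -6.7 -0. ] | per row 13.4 mm 0.0 rad
[ 447.8 -268.4  110. ] 183.84
turn y -0.0 shift [ 9.05  0.5  -8.15] | per row 24.4 mm 0.0 rad
turn y -0.0 shift [ 9.1  0.5 -8.2] | per row 24.5 mm 0.0 rad
[598.8 -76.4 100. ] 183.84
```

Call:
step_arm(
  moves=[
    [[0,0,0,0,-1,0,0],[0,0,0,0,-2.5,0,0],[0,0,0,0,-4.5,0,0],[0,0,0,0,-6,0,0],[0,0,0,0,-6.7,0,0]],
  ],
)

```text
time_s: 17.48
tcp_pos: [0.4492, -0.2691, 0.1125]
ee_rot: [[-0.067, 0.005, -0.998], [0.998, -0.002, -0.067], [-0.002, -1.0, -0.004]]
wrist_force: [-0.2, -0.3, -0.3]
gripper_width: 0.329
```

```bash
python3 st.py;python3 - <<'E'
from h import *
c=cap("side");crop(c,260,80,340,140+50,7,"pics/g14s.png")
E

```

```text
17.48 tcp [ 449.2 -269.1  112.5] yaw 183.86 tilt [ 0.0046 -0.0016] F [-0.2 -0.3 -0.3] w 28.6 j [-13.1  19.3 -23.3   0.  -47.1  17. ]
```

View pics/g14s.png

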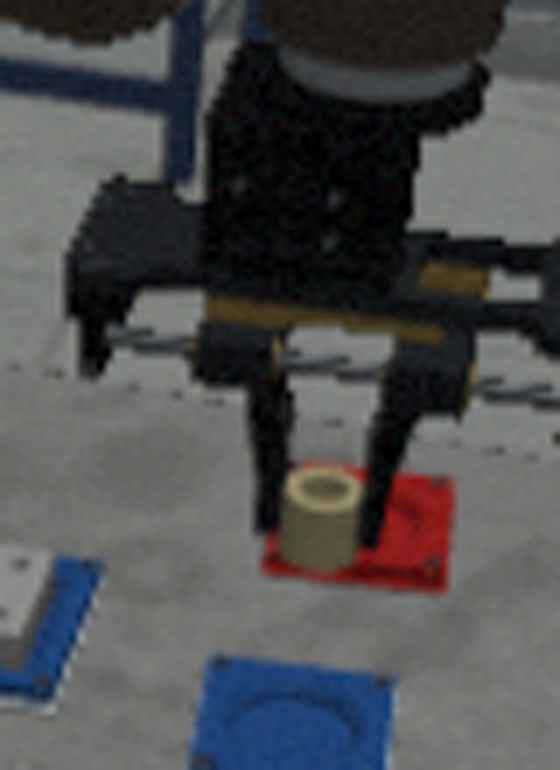

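Call:
step_arm(
  moves=[
    [[0,0,0,1.2,0.1,-1.1,0],[0,0,0,3.0,0.2,-2.7,0],[0,0,0,5.0,0.3,-4.5,0],[0,0,0,7.0,0.4,-6.3,0],[0,0,0,9.05,0.5,-8.15,0]],
  ],
)

```text
time_s: 17.95
tcp_pos: [0.5231, -0.1719, 0.1039]
ee_rot: [[-0.066, -0.001, -0.998], [0.998, 0.0, -0.066], [0.0, -1.0, 0.001]]
wrist_force: [-0.0, -0.4, -0.9]
gripper_width: 0.333
```

Call:
step_arm(
  moves=[
    [[0,0,0,2.0,0.1,-1.8,0],[0,0,0,4.0,0.2,-3.6,0],[0,0,0,6.0,0.3,-5.4,0],[0,0,0,8.0,0.4,-7.2,0],[0,0,0,9.1,0.5,-8.2,0]],
  ],
)

```text
time_s: 18.37
tcp_pos: [0.6001, -0.0745, 0.0988]
ee_rot: [[-0.069, -0.0, -0.998], [0.998, 0.0, -0.069], [0.0, -1.0, 0.0]]
wrist_force: [1.0, -0.6, -0.8]
gripper_width: 0.33
```

```bash
python3 st.py;python3 go.py 598.8 -76.4 48 183.84 1
```

```text
18.37 tcp [600.1 -74.5  98.8] yaw 183.94 tilt [-0.0001  0.0001] F [ 1.  -0.6 -0.8] w 28.7 j [  8.2  27.2 -12.4  -0.  -50.4  -4.3]
turn y -0.0 shift [-0.   5.2 -0. ] | per row 10.4 mm 0.0 rad
[598.8 -76.4  48. ] 183.84
```

Call:
step_arm(
  moves=[
    [[0,0,0,0,2,0,0],[0,0,0,0,4,0,0],[0,0,0,0,5.2,0,0],[0,0,0,0,5.2,0,0],[0,0,0,0,5.2,0,0]],
  ],
)

```text
time_s: 18.78
tcp_pos: [0.5981, -0.0769, 0.0467]
ee_rot: [[-0.067, -0.003, -0.998], [0.998, -0.0, -0.067], [-0.0, -1.0, 0.003]]
wrist_force: [0.4, -0.0, 0.0]
gripper_width: 0.33
```

Call:
step_arm(
  moves=[
    [[0,0,0,0,0.4,0,0],[0,0,0,0,0.8,0,0],[0,0,0,0,0.8,0,0],[0,0,0,0,0.8,0,0],[0,0,0,0,0.8,0,0]],
  ],
)

```text
time_s: 19.2
tcp_pos: [0.5991, -0.0767, 0.04]
ee_rot: [[-0.067, 0.001, -0.998], [0.998, 0.0, -0.067], [-0.0, -1.0, -0.001]]
wrist_force: [0.8, 0.8, -0.7]
gripper_width: 0.336
```

```bash
python3 st.py;python3 - <<'E'
from h import *
c=cap("side");crop(c,195,180,265,240,10,"pics/g15s.png");crop(c,195,180,265,240,1,"pics/raw15.png")
E
python3 st.py
```

```text
19.2 tcp [599.1 -76.7  40. ] yaw 183.84 tilt [0.0008 0.    ] F [ 0.8  0.8 -0.7] w 29.2 j [  8.1  31.3 -15.5   0.  -43.1  -4.2]
19.25 tcp [599.1 -76.6  40. ] yaw 183.84 tilt [0.0009 0.0001] F [ 0.5 -0.  -0.7] w 28.8 j [  8.1  31.3 -15.5   0.  -43.1  -4.2]
```

View pics/g15s.png

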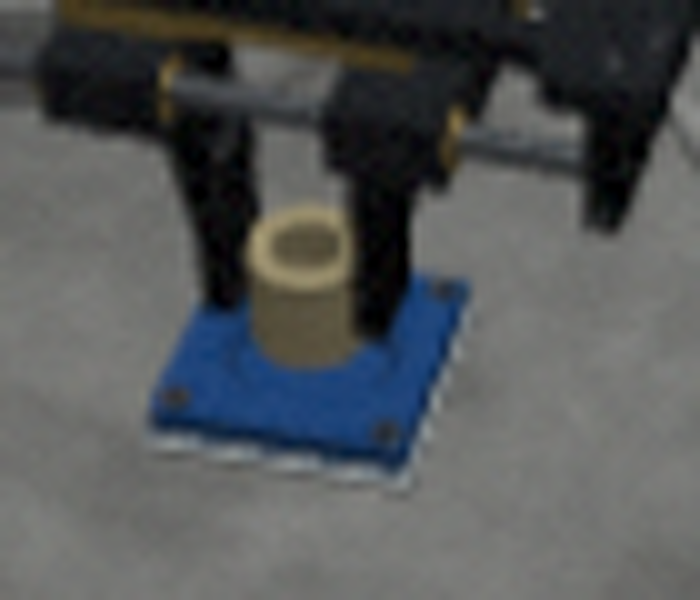

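```bash
python3 - <<'E'
from h import *
c=cap("side")
P=lambda a:[(195+x/10-.45,180+y/10-.45) for x,y in a]
print(ray(c,P([(305,245)]),.0453)*1000)
w=ray(c,P([(175,397),(385,432),(445,290)]),.012)*1000;print(w,(w[0]+w[2])/2)
w=ray(c,P([(150,418),(402,468),(470,280)]),.012)*1000;print(w,(w[0]+w[2])/2)
E
```

```text
[[599.07229875 -77.78255529]]
[[ 623.49148153  -50.2772595 ]
 [ 570.74724573  -55.39514691]
 [ 574.95175573 -108.46057092]] [599.22161863 -79.36891521]
[[ 626.23590355  -41.51788409]
 [ 562.47687086  -45.16224939]
 [ 570.29406976 -114.09137226]] [598.26498666 -77.80462817]
```

Call:
step_arm(
  moves=[
    [[0,0,0,0,0.3,0,0],[0,0,0,0,0.6,0,0],[0,0,0,0,0.9,0,0],[0,0,0,0,1.15,0,0],[0,0,0,0,1.25,0,0]],
  ],
)

```text
time_s: 19.72
tcp_pos: [0.5987, -0.0766, 0.0276]
ee_rot: [[-0.068, -0.001, -0.998], [0.998, -0.001, -0.068], [-0.0, -1.0, 0.001]]
wrist_force: [-3.1, 1.7, 10.6]
gripper_width: 0.334
```

```bash
python3 st.py;python3 - <<'E'
from h import *
c=cap("side");crop(c,195,180,265,240,10,"pics/g16s.png")
E
python3 st.py
```

```text
19.72 tcp [598.7 -76.6  27.6] yaw 183.87 tilt [-0.0011 -0.0005] F [-3.1  1.7 10.6] w 29.0 j [  8.1  32.3 -16.    0.  -41.7  -4.2]
19.77 tcp [598.7 -76.6  27.7] yaw 183.87 tilt [-0.0009 -0.0005] F [-1.5  0.7  4.1] w 29.2 j [  8.1  32.3 -16.    0.  -41.7  -4.2]
```

View pics/g16s.png

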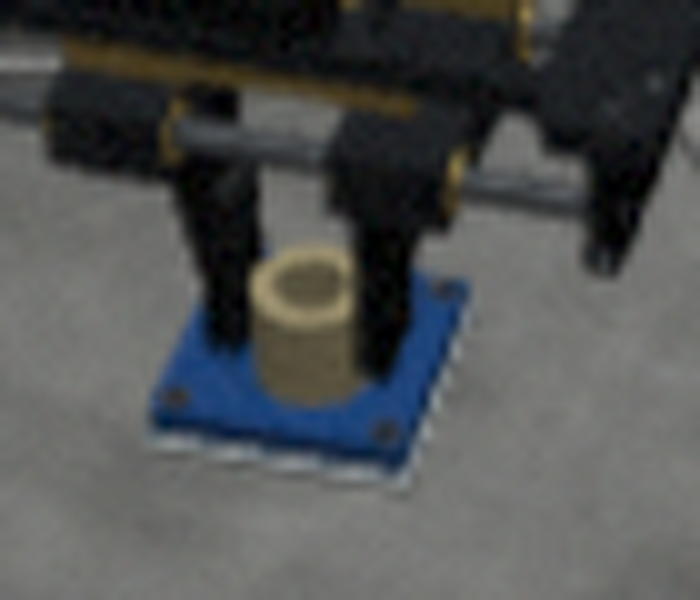

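Call:
step_arm(
  moves=[
    [[0,0,0,0,0,0,70],[0,0,0,0,0,0,70],[0,0,0,0,0,0,70],[0,0,0,0,0,0,70],[0,0,0,0,0,0,70]],
  ],
)

```text
time_s: 20.18
tcp_pos: [0.5989, -0.0766, 0.0269]
ee_rot: [[-0.067, -0.0, -0.998], [0.998, -0.0, -0.067], [-0.0, -1.0, 0.0]]
wrist_force: [0.2, -0.3, -0.5]
gripper_width: 0.62
```

Call:
step_arm(
  moves=[
    [[0,0,0,0,-1,0,70],[0,0,0,0,-3,0,70],[0,0,0,0,-5.5,0,100],[0,0,0,0,-7.5,0,100],[0,0,0,0,-8.25,0,100]],
  ],
)

```text
time_s: 20.6
tcp_pos: [0.601, -0.0766, 0.1137]
ee_rot: [[-0.068, 0.007, -0.998], [0.998, -0.0, -0.068], [-0.001, -1.0, -0.007]]
wrist_force: [1.0, 0.5, 0.8]
gripper_width: 0.845
```

```bash
python3 st.py;echo '[0.5988,-0.0764,0.110,183.84]'>cmd.json; python3 go.py 447.2 -54 100 183.84 1
```

```text
20.6 tcp [601.  -76.6 113.7] yaw 183.88 tilt [ 0.0067 -0.0001] F [1.  0.5 0.8] w 73.5 j [  8.1  26.2 -11.7   0.1 -51.8  -4.2]
turn y -0.0 shift [ 3.25  1.   15.  ] | per row 30.8 mm 0.0 rad
[447. -54. 100.] 183.84
```

Call:
step_arm(
  moves=[
    [[0,0,0,0.8,0.3,3.5,100],[0,0,0,1.6,0.5,7,100],[0,0,0,2.4,0.8,10.5,100],[0,0,0,3.0,1.0,13.5,100],[0,0,0,3.25,1.0,15,100]],
  ],
)

```text
time_s: 21.02
tcp_pos: [0.442, -0.0544, 0.0987]
ee_rot: [[-0.066, -0.004, -0.998], [0.998, 0.0, -0.066], [0.0, -1.0, 0.004]]
wrist_force: [0.3, 0.2, 0.3]
gripper_width: 0.994
```

Call:
step_arm(
  moves=[
    [[0,0,0,0,1.5,0,100],[0,0,0,0,3,0,100],[0,0,0,0,5,0,100],[0,0,0,0,5,0,100],[0,0,0,0,5,0,100]],
  ],
)

```text
time_s: 21.43
tcp_pos: [0.4463, -0.0544, 0.049]
ee_rot: [[-0.067, -0.003, -0.998], [0.998, -0.001, -0.067], [-0.001, -1.0, 0.003]]
wrist_force: [0.3, 0.3, -0.3]
gripper_width: 0.999
```

```bash
python3 - <<'E'
from h import *
c=cap("side");crop(c,240,180,330,260,8,"pics/g17s.png")
z=lambda P:(proj(c,np.array(P)/1e3)-[240,180])*8+3.5
print(z([[447,-54,35],[447,-54,0]]))
E
python3 st.py
```

```text
[[348.24839922 387.91570078]
 [341.31978392 473.23214348]]
21.48 tcp [447.2 -54.2  49.8] yaw 183.86 tilt [-0.0003 -0.0003] F [-0.2 -0.8  0.4] w 86.8 j [ 13.9  19.1 -36.8   0.  -34.1 -10. ]
```

View pics/g17s.png

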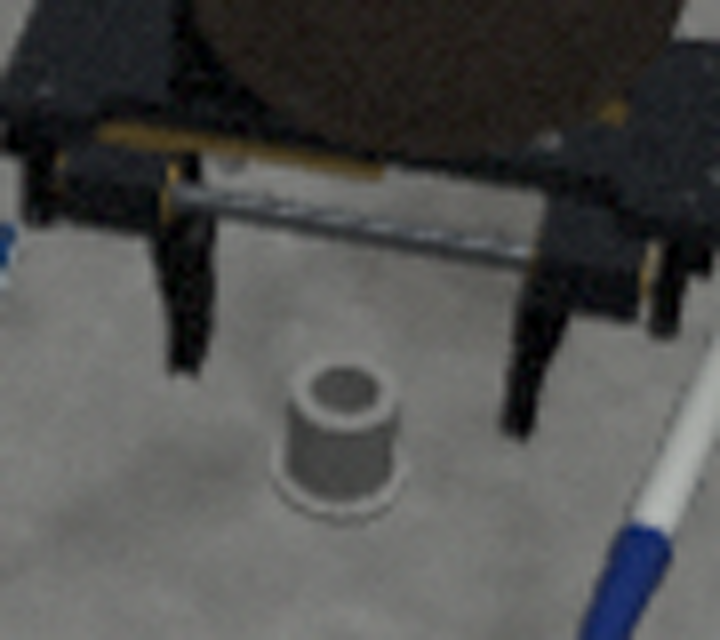

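Call:
step_arm(
  moves=[
    [[0,0,0,0,1,0,80],[0,0,0,0,2,0,60],[0,0,0,0,2.2,0,40],[0,0,0,0,2.2,0,0],[0,0,0,0,2.2,0,0]],
  ],
)

```text
time_s: 21.9
tcp_pos: [0.4477, -0.0541, 0.0284]
ee_rot: [[-0.067, 0.001, -0.998], [0.998, 0.0, -0.067], [0.0, -1.0, -0.001]]
wrist_force: [0.2, -0.0, 0.5]
gripper_width: 0.709
```

Call:
step_arm(
  moves=[
    [[0,0,0,0,0,0,0],[0,0,0,0,0,0,0],[0,0,0,0,0,0,0],[0,0,0,0,0,0,0],[0,0,0,0,0,0,0]],
  ],
)

```text
time_s: 22.32
tcp_pos: [0.4475, -0.0541, 0.0279]
ee_rot: [[-0.067, 0.001, -0.998], [0.998, 0.0, -0.067], [0.0, -1.0, -0.001]]
wrist_force: [0.3, -0.3, 2.1]
gripper_width: 0.392
```

```bash
python3 st.py
```

```text
22.32 tcp [447.5 -54.1  27.9] yaw 183.85 tilt [0.0011 0.0001] F [ 0.3 -0.3  2.1] w 34.1 j [ 13.9  21.4 -38.    0.  -30.5 -10. ]
```

```bash
echo '[0.447,-0.054,0.028,183.84]'>cmd.json; python3 go.py 447 -54 98 183.84 1;python3 go.py 448.5 -264.5 98 183.84 2; python3 go.py 448.5 -264.5 42 183.84 1
```

```text
turn y -0.0 shift [ 0. -7.  0.] | per row 14.0 mm 0.0 rad
[447. -54.  98.] 183.84
turn y -0.0 shift [-10.5    0.     0.65] | per row 21.0 mm 0.0 rad
turn y -0.0 shift [-10.5   0.    0.6] | per row 21.0 mm 0.0 rad
[ 448.6 -264.4   98. ] 183.84
turn y -0.0 shift [-0.   5.6  0. ] | per row 11.2 mm 0.0 rad
[ 448.6 -264.4   42. ] 183.84
```

Call:
step_arm(
  moves=[
    [[0,0,0,0,0,0,0],[0,0,0,0,-1,0,0],[0,0,0,0,-3,0,0],[0,0,0,0,-5.5,0,0],[0,0,0,0,-7,0,0]],
  ],
)

```text
time_s: 22.73
tcp_pos: [0.4472, -0.0542, 0.099]
ee_rot: [[-0.067, 0.001, -0.998], [0.998, 0.0, -0.067], [-0.0, -1.0, -0.001]]
wrist_force: [0.6, 0.1, -1.8]
gripper_width: 0.392
```

Call:
step_arm(
  moves=[
    [[0,0,0,-1.2,0,0.1,0],[0,0,0,-3.3,0,0.2,0],[0,0,0,-5.7,0,0.4,0],[0,0,0,-8.1,0,0.5,0],[0,0,0,-10.5,0,0.65,0]],
  ],
)

```text
time_s: 23.15
tcp_pos: [0.4468, -0.1602, 0.0972]
ee_rot: [[-0.067, -0.001, -0.998], [0.998, 0.0, -0.067], [0.0, -1.0, 0.001]]
wrist_force: [-0.1, 0.5, -1.7]
gripper_width: 0.388
```

Call:
step_arm(
  moves=[
    [[0,0,0,-2.4,0,0.1,0],[0,0,0,-4.8,0,0.3,0],[0,0,0,-7.2,0,0.4,0],[0,0,0,-9.3,0,0.5,0],[0,0,0,-10.5,0,0.6,0]],
  ],
)

```text
time_s: 23.57
tcp_pos: [0.448, -0.2662, 0.0969]
ee_rot: [[-0.065, -0.001, -0.998], [0.998, 0.0, -0.065], [0.0, -1.0, 0.001]]
wrist_force: [-0.1, 0.6, -2.0]
gripper_width: 0.39
```

Call:
step_arm(
  moves=[
    [[0,0,0,0,1.5,0,0],[0,0,0,0,3.5,0,0],[0,0,0,0,5.2,0,0],[0,0,0,0,5.6,0,0],[0,0,0,0,5.6,0,0]],
  ],
)

```text
time_s: 23.98
tcp_pos: [0.4473, -0.264, 0.0401]
ee_rot: [[-0.067, -0.004, -0.998], [0.998, 0.001, -0.067], [0.001, -1.0, 0.004]]
wrist_force: [1.5, -0.6, -1.4]
gripper_width: 0.39
```

Call:
step_arm(
  moves=[
    [[0,0,0,0,0,0,0],[0,0,0,0,0,0,0],[0,0,0,0,0,0,0],[0,0,0,0,0,0,0],[0,0,0,0,0,0,0]],
  ],
)

```text
time_s: 24.4
tcp_pos: [0.449, -0.2646, 0.0422]
ee_rot: [[-0.067, 0.001, -0.998], [0.998, -0.0, -0.067], [-0.0, -1.0, -0.001]]
wrist_force: [-0.2, -0.4, -1.6]
gripper_width: 0.388
```

```bash
python3 - <<'E'
from h import *
c=cap("side");crop(c,270,145,340,205,10,"pics/g18s.png")
E
python3 st.py
```

```text
24.45 tcp [ 448.9 -264.6   42.1] yaw 183.84 tilt [ 0.001  -0.0002] F [ 0.4  0.4 -1.3] w 33.9 j [-12.7  25.  -27.5   0.  -37.4  16.5]
```

View pics/g18s.png

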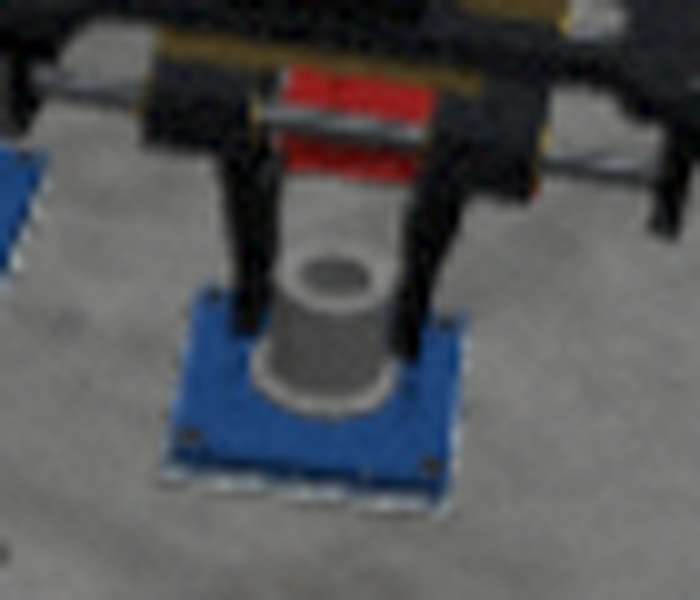

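```bash
python3 - <<'E'
from h import *
c=cap("side")
P=lambda a:[(270+x/10-.45,145+y/10-.45) for x,y in a]
print(ray(c,P([(337,277)]),.0492)*1000)
w=ray(c,P([(212,295),(445,322),(430,465),(190,435)]),.012)*1000;print(w,w.mean(0))
E
```

```text
[[ 447.54392441 -263.41990269]]
[[ 487.22604333 -294.82436471]
 [ 421.90368172 -303.85584998]
 [ 413.16208666 -238.83730194]
 [ 477.30965503 -230.37394995]] [ 449.90036669 -266.97286664]
```

Call:
step_arm(
  moves=[
    [[0,0,0,-0.25,0,-0.1,0],[0,0,0,-0.25,0.3,-0.1,0],[0,0,0,-0.25,0.6,-0.1,0],[0,0,0,-0.25,0.85,-0.1,0],[0,0,0,-0.25,0.95,-0.1,0]],
  ],
)

```text
time_s: 24.92
tcp_pos: [0.4496, -0.2671, 0.0328]
ee_rot: [[-0.068, -0.001, -0.998], [0.998, -0.0, -0.068], [-0.0, -1.0, 0.001]]
wrist_force: [-4.5, 3.2, 15.0]
gripper_width: 0.388
```

```bash
python3 st.py; python3 - <<'E'
from h import *
c=cap("side");crop(c,270,145,340,205,10,"pics/g19s.png")
E
python3 st.py
```

```text
24.92 tcp [ 449.6 -267.1   32.8] yaw 183.87 tilt [-0.0012 -0.0002] F [-4.5  3.2 15. ] w 33.7 j [-12.9  26.1 -27.6   0.  -36.4  16.7]
24.97 tcp [ 449.6 -267.    32.8] yaw 183.88 tilt [-0.001  -0.0002] F [-2.6  2.1  6.6] w 33.9 j [-12.9  26.1 -27.6   0.  -36.4  16.7]
```

View pics/g19s.png

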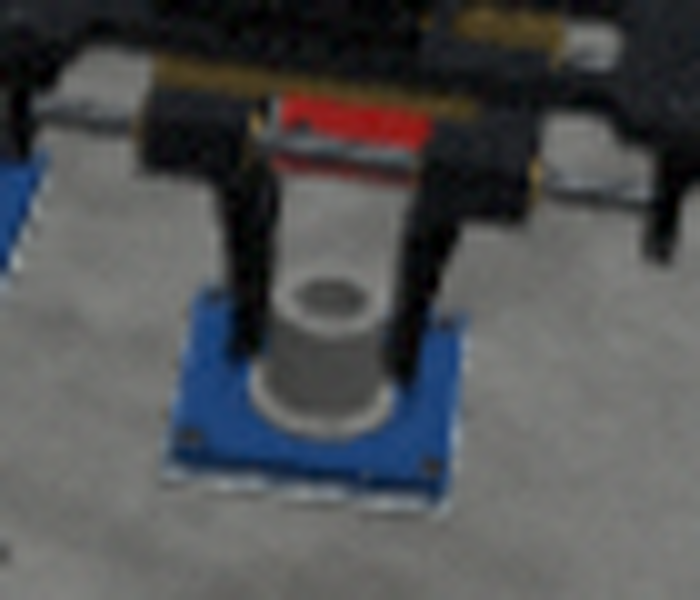

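Call:
step_arm(
  moves=[
    [[0,0,0,0,0,0,80],[0,0,0,0,0,0,80],[0,0,0,0,0,0,80],[0,0,0,0,0,0,80],[0,0,0,0,0,0,80]],
  ],
)

```text
time_s: 25.38
tcp_pos: [0.4498, -0.267, 0.0319]
ee_rot: [[-0.067, -0.0, -0.998], [0.998, 0.0, -0.067], [0.0, -1.0, 0.0]]
wrist_force: [-0.4, 0.0, -0.9]
gripper_width: 0.681
```

Call:
step_arm(
  moves=[
    [[0,0,0,0,-1,0,80],[0,0,0,0,-3,0,90],[0,0,0,0,-6,0,100],[0,0,0,0,-9,0,100],[0,0,0,0,-11,0,100]],
  ],
)

```text
time_s: 25.8
tcp_pos: [0.4508, -0.2675, 0.1456]
ee_rot: [[-0.068, 0.004, -0.998], [0.998, -0.002, -0.068], [-0.002, -1.0, -0.004]]
wrist_force: [0.7, 0.3, 0.0]
gripper_width: 0.972
```

Call:
step_arm(
  moves=[
    [[0,0,0,-3,-1.5,1,100],[0,0,0,-6.5,-3,2,100],[0,0,0,-10,-4.5,3,100],[0,0,0,-13.5,-6,4,100],[0,0,0,-17,-7.5,5,100]],
  ],
)

```text
time_s: 26.22
tcp_pos: [0.4105, -0.4414, 0.2189]
ee_rot: [[-0.067, 0.001, -0.998], [0.998, -0.001, -0.067], [-0.001, -1.0, -0.001]]
wrist_force: [1.6, 0.4, -0.1]
gripper_width: 1.002
```

Call:
step_arm(
  moves=[
    [[0,0,0,-3,0,2,100],[0,0,0,-6,0,4,100],[0,0,0,-9,0,6,100],[0,0,0,-12,0,8,100],[0,0,0,-14,0,10,100]],
  ],
)

```text
time_s: 26.63
tcp_pos: [0.3195, -0.5886, 0.2174]
ee_rot: [[-0.066, 0.0, -0.998], [0.998, -0.001, -0.066], [-0.001, -1.0, -0.0]]
wrist_force: [0.3, -0.2, 0.6]
gripper_width: 1.001
```

```bash
python3 st.py; python3 - <<'E'
from h import *
t=cap("top");s=cap("side")
crop(t,160,140,270,190,7,"pics/f1.png");crop(t,290,145,360,245,6,"pics/f2.png");crop(s,160,130,340,300,4,"pics/f3.png")
E
```

```text
26.63 tcp [ 319.5 -588.6  217.4] yaw 183.78 tilt [ 0.0001 -0.0007] F [ 0.3 -0.2  0.6] w 87.1 j [-47.7  27.    6.    0.  -69.   51.5]
```

View pics/f1.png

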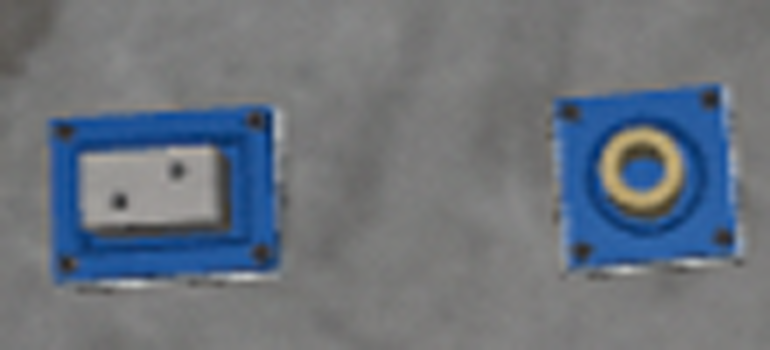

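View pics/f2.png

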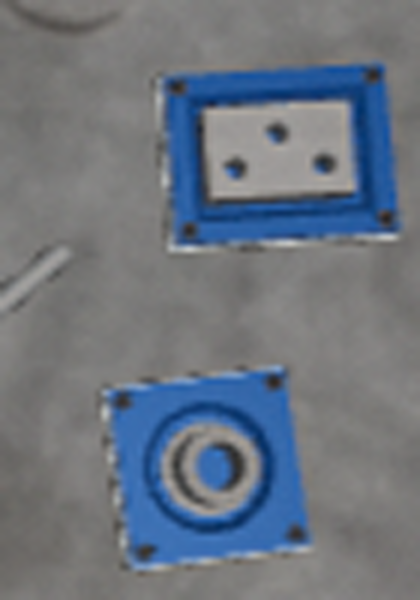

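View pics/f3.png

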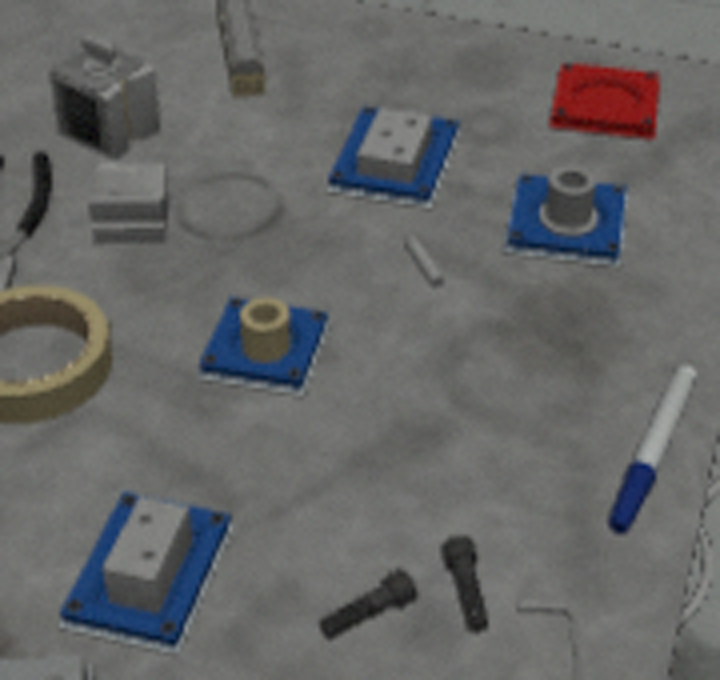

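```bash
python3 - <<'E'
from h import *
c=cap("top")
hsv=cv2.cvtColor(c["image"],cv2.COLOR_RGB2HSV);V=hsv[...,2]
P=lambda a,o,k:[(o[0]+x/k-.45,o[1]+y/k-.45) for x,y in a]
w=ray(c,P([(66,131),(256,121),(262,253),(67,263)],(160,140),7),.012).mean(0)*1e3;print("SI nest screws",w)
w=ray(c,P([(571,112),(710,99),(723,236),(582,251)],(160,140),7),.012).mean(0)*1e3;print("SB nest screws",w, "SB",ray(c,P([(642,170)],(160,140),7),.033)*1e3)
w=ray(c,P([(177,87),(373,75),(386,217),(190,230)],(290,145),6),.012).mean(0)*1e3;print("LI nest screws",w)
w=ray(c,P([(123,400),(275,382),(296,534),(145,552)],(290,145),6),.012).mean(0)*1e3;print("LB nest screws",w,"LB",ray(c,P([(219,465)],(290,145),6),.040)*1e3)
m=((V>135)&(hsv[...,1]<60)).astype(np.uint8);n,l=cv2.connectedComponents(m,connectivity=4)
for tag,p,z in(("SI",(180,165),.033),("LI",(338,168),.027)):
    sub=l[p[1]-4:p[1]+5,p[0]-4:p[0]+5];L=np.bincount(sub[sub>0]).argmax();q=(l==L).astype(np.uint8)
    ct=max(cv2.findContours(q,0,cv2.CHAIN_APPROX_NONE)[0],key=cv2.contourArea)
    print(tag,[np.round(v,1) for v in cv2.minAreaRect((ray(c,ct[:,0],z)*1e3).astype(np.float32))])
E
```

```text
SI nest screws [592.13852631 102.34742345]
SB nest screws [599.49130113 -79.43042939] SB [[596.84603774 -78.71727137]]
LI nest screws [ 585.92582913 -299.58126538]
LB nest screws [ 449.75350044 -266.64722226] LB [[ 449.50369011 -265.89646475]]
SI [array([590.1, 103. ]), array([26.8, 47.8]), np.float64(6.0)]
LI [array([ 584.5, -295.5]), array([38.5, 60.9]), np.float64(4.1)]
```

```bash
python3 - <<'E'
from h import *
t=cap("top");s=cap("side")
crop(t,305,150,365,195,12,"pics/h1.png");crop(s,235,145,285,185,14,"pics/h2.png")
E
```

```text
(no output)
```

View pics/h1.png

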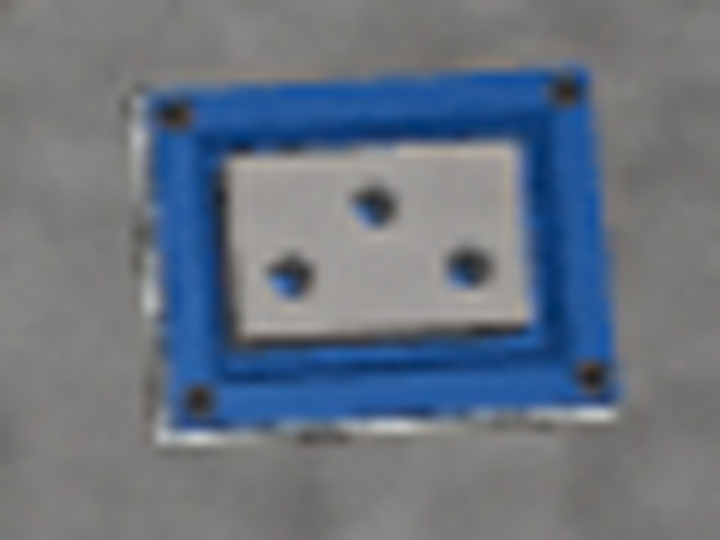

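View pics/h2.png

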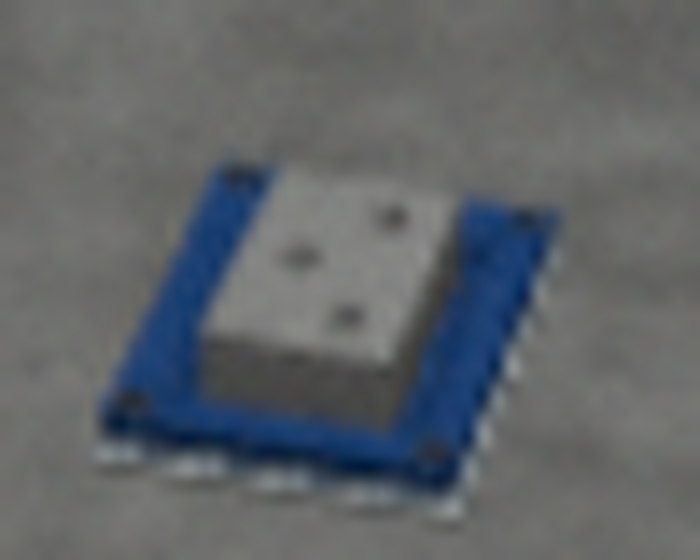

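```bash
python3 - <<'E'
from h import *
t=cap("top");s=cap("side")
def P(c):
    F=f(c);K=np.array([[F,0,c["cx"]],[0,F,c["cy"]],[0,0,1]]);return K@np.linalg.inv(c["cam_to_world"])[:3]
a=np.array([(375,206),(293,274),(470,268), (176,115),(566,91),(592,375),(199,399)])/12-.46+[305,150]
b=np.array([(300,255),(348,318),(390,217),(240,175),(527,220),(435,453),(132,403)])/14-.46+[235,145]
# screw pairing: top TL(+y,+x)->side left-near(132,403); TR(-y,+x)->left-far(240,175); BR->(527,220); BL->(435,453)
b[3:]=(np.array([(132,403),(240,175),(527,220),(435,453)])/14-.46+[235,145])
X=cv2.triangulatePoints(P(t),P(s),a.T.astype(float),b.T.astype(float));X=(X[:3]/X[3]).T*1e3;print(X.round(1))
print(X[:3].mean(0),X[3:].mean(0))
E
```

```text
[[ 591.5 -295.    27.2]
 [ 576.1 -277.6   26.6]
 [ 578.2 -314.9   26.9]
 [ 614.4 -255.4   11.3]
 [ 619.7 -339.6   12.9]
 [ 556.9 -343.8   12.5]
 [ 551.6 -259.6   11. ]]
[ 581.94270759 -295.81196625   26.90673821] [ 585.64506176 -299.61750508   11.93664437]
```

```bash
python3 -c "
from station import r
print(r.finish_job())"
```

```text
the job is handed in; nothing more can be done
None
```

All four parts are in their own nests. I moved the small insert first, then the large insert, the small bush and the large bush. The job was handed in at about 27 s, with the gripper open and well clear.

**Seating by touch:** Each part met the pocket floor at the tool height worked out from its pick-up, to within about 0.2 mm. Contact forces read at the end of each lowering move were 15 N or less.

**Seating by camera:** The last top and side pictures show every part standing upright inside its pocket. For the large insert, matching its bores across both views put its top 26.9 mm above the bench (27 mm expected) and level to within about 0.6 mm.

**Checks that were off or disagreed:**
- **Large insert:** it sits about 4 mm off centre in y, close to the pocket's +y end wall, though fully down. The side view I used when placing it put the nest centre about 2–4 mm too far towards +y compared with the top view.
- **Small insert and small bush:** they are 2–3 mm off centre, within the pocket clearance.
- **Small bush grip:** the gripper read 28.7 mm on its 30 mm diameter. I did not find the cause, but it held and seated normally.

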